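# Load the counting chamber onto the microscope stage

## Robot

A 6-joint arm with a two-finger parallel gripper is mounted at the origin on the work surface. World frame = base frame: x ahead of the robot, y to its left, z up, the work surface at z = 0. Lengths are in mm, angles in rad, forces in N, time in s.
With the tool pointing down it reaches from about 275 to 725 mm from the base axis. Payload 5.6 kg.
Tool frame: the origin (TCP) lies midway between the tips of the shut fingers; the grasp point (between the pads) lies 19 mm behind it; z points along the fingers, y is the line along which they close (so a half turn about z gives the same grasp; the last joint's range is limited). The gripper opens to 85 mm and grips with 20 to 120 N. Pads are 22 mm wide; open, the fingers measure 114 mm over their backs; the gripper's body (76 mm by 85 mm) begins 54 mm behind the grasp point. The pads swing forward as they close: fully open they stand 13 mm farther back than shut.
Start: joints at [-1.023, 0.255, 0.108, 0, -1.424, -0.285], TCP at [142.902, -531.104, 231.283] pointing down, gripper open.
Joint ranges: [-2.95, 2.95], [-1.21, 1.97], [-1.09, 1.5], [-2.87, 1.71], [-2.94, -0.07], [-3.05, 3.05]. Speed limits (rad/s): [2.57, 2.57, 3.14, 3.14, 3.14, 3.14].

## Interface

Orientations are given as a unit quaternion [x, y, z, w].
In Python, from cell import get_state, optics, finish_job gives the robot as it stands.
- The arm moves only by the shell command python3 -m handwheel 'ROWS' [OPENING] [FORCE]. ROWS is JSON, a list of rows, each a list of 2 entries, a list of its own where there are three numbers: the shift along the tool's x, y, z in m, then the turn, a rotation vector about the tool's x, y, z in degrees. In form: [[[x, y, z], [rx, ry, rz]], ...]. A call has 1 to 8 rows; each row shifts and turns the commanded pose from where the row before left it, along the tool's axes as they then stand; what a row does not reach is not made up. A row lasts 1/10 s, in which the tool goes at most 50 mm and 8.59 degrees, less where a joint would pass 70% of its speed; a pose out of reach is approached as far as the arm can. A call with a gripper value outside its range is refused whole. OPENING is the opening, from 0 (shut) to 1 (fully open), set as the call begins (- or left out, the last holds). The fingers move at their own pace and stop on an object; FORCE is the grip in N (left out, the last holds). Time passes only in rows, so rows that do not move let the fingers close. It gives the time, the measured TCP pose, the force, the opening and the grip force at its end, in the units of the state.
- get_state(): the state, without advancing time (a new reading comes with each control period).
- optics.camera(name): name is "scene" or "top"; returns a dict with "pixels" (480x640x3 uint8, red, green, blue), "fx", "fy", "cx", "cy" (pixels), "k1" (the pictures are not rectified: a ray, as slopes to the right and down, at radius r is drawn at 1 + k1 r^2 times it, then the intrinsics apply), "R" (3x3) and "t" (3): a world point X has camera coordinates R X + t. Camera axes: x right, y down, z forward; pixel columns grow to the right and rows downward; lengths in mm; the calibration is good to about 2 mm. A picture is of the moment at which its call begins. There is no depth.
- finish_job(): hands the job in; it is judged then, once.
Trained networks look in a picture, given as the dict that the camera call returned (one of the last four; its "shot" number tells which), for a name from the list of things; names that differ only in an ending like _2 or _b are one class to them, and where a whole thing is asked for, a point or a joint stands for the part that bears it (a point fixed in the world has none). Each returns a list of dicts, best first, with "score" (0 to 1); they miss things now and then, are a little off and sometimes report something else, mostly with a low value. They report only what shows in the picture. A call takes as long as a camera call. They do not tell look-alikes from the thing itself.
- optics.search_frame(target, picture): "at" ([x, y, z] in mm, in world coordinates, good to about 4 mm: the middle of the surface that is visible of it).
- optics.cut_out(target, picture): "mask" (480x640 bool, what is visible of it).
- optics.spot_point(target, picture): "at" ([x, y, z] in mm, in world coordinates, good to about 4 mm: a listed point, or the origin of a listed thing).
The state is a dict: "clock": time; "joints": joint angles; "joint_velocities": joint speeds; "tau": joint torques, N m; "tool_pos": TCP position; "orientation": TCP orientation; "force": force on the tool from outside, world axes, zero at the start; "moment": the same for the moment, N m; "opening": finger opening in mm; "gripper_force": force on a finger pad.
Only numpy, scipy, OpenCV 4.12 (cv2) and the standard library are available. Lean on these libraries where they do the work, as an engineer would, in place of code of your own. Each camera call takes 0.05 s, during which the arm holds its last target. There are 200 camera calls.

## Task

Take the counting-chamber carrier off the slide case by its upright fin and load it on the microscope stage: carry it in over the low fence, push back the sprung clip at the far end and lower it behind the fence, so that its ends lie flat on the two narrow ledges, fin end at the fence, square, centred sideways, and the clip presses it home against the fence. Set it down gently, held until it lies on the ledges, not dropped; do not knock the microscope or jam the carrier hard against it, and leave the dish, the jar and the beaker where they are.

Things in the scene. Friction and masses are not known exactly. Their poses are not given: they have to be found in the camera images.
- carrier: Loose bare-aluminium carrier, 0.11 to 0.22 kg, lying flat on the slide case, fin end roughly towards the robot. Plate 100 (x) x 50 (y) x 8 mm, an upright fin near its -x end, a low round glass chamber (38 mm across, 6 high) on top 25 mm to +x of centre. Origin: centre of the plate's underside; z up; x from the fin end to the chamber end.
- fin (a point): Grip point on the carrier's fin, 31 mm to -x of the carrier's origin and 36 mm above the plate's underside, on the middle plane. The fin is 30 mm long (x), 8 mm thick (y) and stands 38 mm above the plate's top. Axes as the carrier's. Grip it across y; the tool may lean in the x-z plane.
- microscope: Fixed white and black upright microscope. Origin: below the seat point, on the bench; z up; +x from the open loading side (towards the robot) to the far side, +y to the column. In its frame, mm: foot x -85..85, y -90..140, 35 high; column x -40..40, y 80..130; eyepieces slope up over the -y side, above 340.
- seat (a point): Middle of the microscope's stage travel, at ledge height, 120 mm above the bench; axes as the microscope's. The stage (open frame) sits on a stiff cross-slide left up to 11 mm to +x or -x of here; no reading tells how far, and it does not give in use (60 N). From the stage's own middle, mm: near ledge x -50..-36, far ledge 36..66, 84 wide in y; level side bars at y +-38.
- head_edge (a point): Lower near edge of the microscope's fixed head, overhanging the stage: 22 mm to -x of the seat, 150 mm above the ledges. The head spans x -22..73, y -60..130 mm from the seat; it leaves no room for an upright gripper over the fin of a loaded carrier, so the tool must lean about 30 degrees: body back towards -x, fingers forwards and down.
- objective_tip (a point): Lower end of the objective (22 mm in diameter, vertical), 28 mm to +x of the seat, 50 mm above the ledges. Above it, from 100 mm over the ledges, a nosepiece 44 mm in diameter on the same axis.
- clip (a joint): Steel sprung clip on the far ledge: face 34 mm wide, 1 to 23 mm above the ledges, 42 mm to +x of the stage's own middle when free. Value: travel to +x; 0 free, 0.008 m with a carrier home, 0.012 m at its hard stop. It pushes to -x: 2 N free, 4 N at 0.008, 5 N at the stop. The fence opposite, on the near ledge: inner face at x = -50 mm, 5 mm high, 6 thick, 60 wide.
- dish: Bystander: closed round glass culture dish, 94 mm across, 16 mm high, on the bench on the other side from the slide case; origin at the centre of its underside.
- jar: Bystander: yellow jar with blue cap, 66 mm across, 100 mm high, far left; origin at the centre of its underside.
- beaker: Bystander: glass beaker, 72 mm across, 90 mm high, far right; origin at the centre of its underside.
- slide_case: Fixed closed grey plastic slide case on which the carrier starts, 152 (x) x 102 (y) mm, 80 mm high, standing left or right of the microscope; origin at the centre of its underside, z up.
There are look-alikes about, which are no part of the job. What is shaped like the carrier but green is not meant.

How it is judged:
By the outcome, as a careful person would: the job done as asked, in the order asked, and still so for the second after the job is handed in, with the robot touching nothing.
It also fails if it takes over 51 s, if anything falls off the work surface, if the arm or the gripper's body presses on something with over 40 N, if the wrist force passes 120 N, or if a joint passes its speed limit or range.

## Working session

There is one attempt and no reset: what is moved stays moved. The work goes in short steps, Python scripts to look and compute and a shell command to move; the robot and the scene stay as the last step left them, time stands still between calls to the robot, and variables do not carry over. Pictures are saved under pics/ and viewed, at most 10 in all, crops included, and the job is handed in when it is done.

```bash
mkdir -p pics; ls
cat > h.py <<'E'
import numpy as np, cv2
from cell import get_state, optics
from scipy.spatial.transform import Rotation as Rn
def ray(c,u,v):
    K=np.array([[c['fx'],0,c['cx']],[0,c['fy'],c['cy']],[0,0,1.]])
    p=cv2.undistortPoints(np.array([[[u,v]]],float),K,np.array([c['k1'],0,0,0.]))[0,0]
    R=np.array(c['R']);t=np.array(c['t'])
    return -R.T@t, R.T@np.array([p[0],p[1],1])
def onz(c,u,v,z):
    o,d=ray(c,u,v); return o+d*(z-o[2])/d[2]
def proj(c,X):
    q=np.array(c['R'])@np.array(X,float)+np.array(c['t']); a=q[:2]/q[2]; a=a*(1+c['k1']*(a@a))
    return np.array([a[0]*c['fx']+c['cx'],a[1]*c['fy']+c['cy']])
def tri(c1,p1,c2,p2):
    o1,d1=ray(c1,*p1);o2,d2=ray(c2,*p2)
    s=np.linalg.lstsq(np.c_[d1,-d2],o2-o1,rcond=None)[0]
    a=o1+d1*s[0];b=o2+d2*s[1]; return (a+b)/2,np.linalg.norm(a-b)
def save(n,im): cv2.imwrite('pics/'+n,np.ascontiguousarray(im[...,::-1]))
E
python3 - <<'E'
from h import *
np.set_printoptions(precision=1,suppress=True)
C={n:optics.camera(n) for n in('scene','top')}
save('a.png',np.vstack([cv2.resize(C[n]['pixels'],(400,300)) for n in C])) 
for n in C:
    save(n+'0.png',C[n]['pixels']); c=C[n]; print(n,'cam at',-np.array(c['R']).T@np.array(c['t']),c['fx'],c['k1'])
    for k in ['carrier','fin','microscope','seat','head_edge','objective_tip','clip','dish','jar','beaker','slide_case']:
        for f in('spot_point','search_frame'):
            try: r=getattr(optics,f)(k,c)
            except Exception as e: print(k,f,e);continue
            print(k,f,[(np.array(x['at']),round(x['score'],2),proj(c,x['at'])) for x in r[:3]])
s=get_state();print(s)
E
```

```text
pics
scene cam at [1274.1  655.7  986.8] 464.3253814505734 -0.09655692254696464
carrier spot_point [(array([519.1, 481.5,   0. ]), 0.75, array([457.9, 360. ])), (array([500. , 333.4,  75.4]), 0.65, array([415.5, 308.8]))]
carrier search_frame [(array([526.5, 483.6,   8. ]), 0.81, array([457.9, 360.5])), (array([498.6, 334.5,  82.8]), 0.56, array([416.5, 306.8]))]
fin spot_point [(array([475.4, 332.3, 116.2]), 0.91, array([422.1, 292.4]))]
fin search_frame [(array([506. , 335.3,  89.8]), 0.82, array([415.7, 306.8])), (array([525.8, 485.3,   9.7]), 0.6, array([458.8, 360.3]))]
microscope spot_point [(array([575.3, -36.9,  -3. ]), 0.63, array([291.6, 282.6]))]
microscope search_frame [(array([602.9,  12.8, 223.7]), 0.82, array([294.5, 235.3]))]
seat spot_point [(array([573.5, -35.7, 117.9]), 0.75, array([290.2, 252.3]))]
seat search_frame [(array([600.2,  14.7, 223.4]), 0.77, array([295.7, 235.2]))]
head_edge spot_point []
head_edge search_frame [(array([597.8,  13.8, 227.2]), 0.91, array([296. , 233.5]))]
objective_tip spot_point [(array([603.7, -25.6, 172.7]), 0.58, array([284.5, 244.
[... 2510 characters left out ...]
rray([195.9, 201.6]))]
beaker spot_point [(array([ 699. , -366.2,   -1.9]), 0.74, array([444.4, 195.9]))]
beaker search_frame []
slide_case spot_point [(array([511.4, 327.8,  -1.5]), 0.69, array([220.7, 252.9]))]
slide_case search_frame [(array([521.6, 309.1,  81.4]), 0.76, array([222.8, 248.5]))]
{'clock': 2.2, 'joints': array([-1. ,  0.3,  0.1, -0. , -1.4, -0.3]), 'joint_velocities': array([-0., -0., -0.,  0.,  0., -0.]), 'tau': array([  0. , -38.6,  23.8,   5.4,  -0. ,  -0. ]), 'tool_pos': array([ 142.9, -531.1,  231.3]), 'orientation': array([-0.1,  1. ,  0. ,  0. ]), 'force': array([ 1. , -0.5, -0.5]), 'moment': array([-0., -0., -0.]), 'gripper_force': 0.0, 'opening': 85.60184085505266}
```

Run:
```python
from h import *
a=cv2.imread('pics/scene0.png');b=cv2.imread('pics/top0.png')
cv2.imwrite('pics/v1.png',np.hstack([cv2.resize(a[270:390,370:490],(400,400),interpolation=2),cv2.resize(b[200:300,140:240],(400,400),interpolation=2)]))
cv2.imwrite('pics/v2.png',np.hstack([cv2.resize(a[180:300,220:360],(467,400),interpolation=2),cv2.resize(b[190:270,300:380],(333,333),interpolation=2)[:400].copy() if 0 else cv2.resize(b[190:290,300:380],(320,400),interpolation=2)]))
```

```text
(no output)
```

View pics/v1.png

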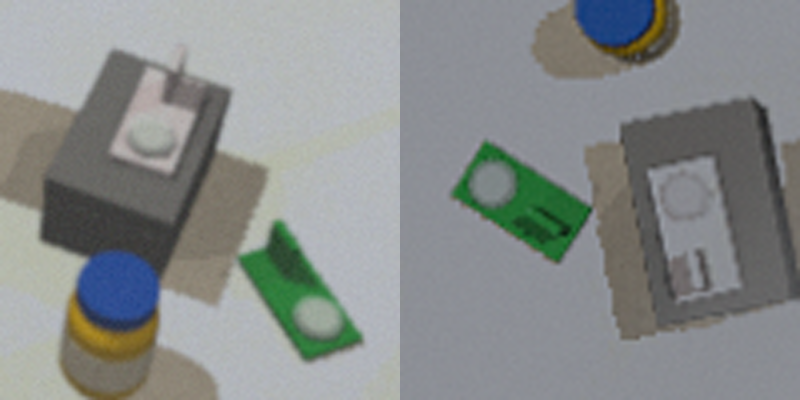

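View pics/v2.png

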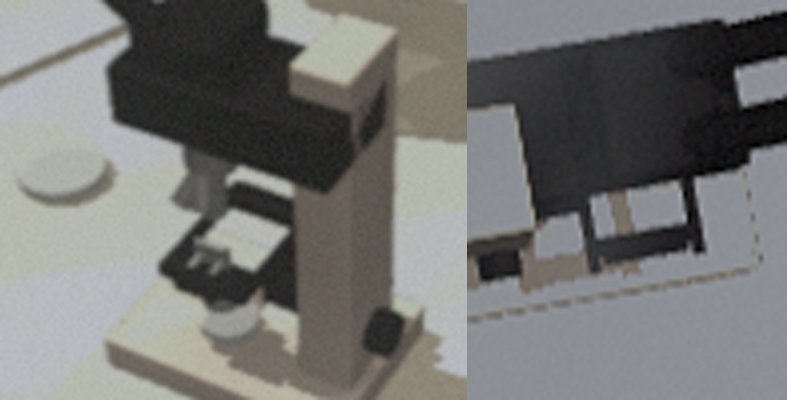

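View pics/scene0.png

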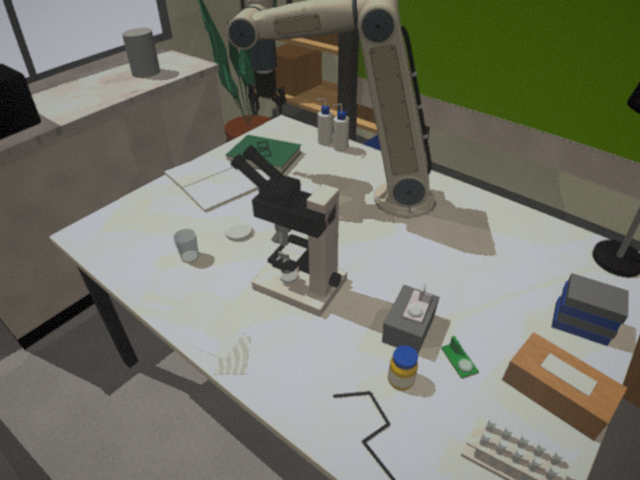

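The look-alikes are the silver carrier on the grey case (scene 416,307; top 213,256) and the green one on the bench (scene 458,360; top 170,249). I choose the silver one, and the crop confirms it. The stage's dark near ledge shows in the top picture at about (346,255). Next I fit the poses.

```bash
cat > fit.py <<'E'
from h import *
from scipy.optimize import minimize
def hullmask(c,pts,S=4):
    p=np.array([proj(c,x) for x in pts]); h=cv2.convexHull((p*S+S/2-.5).astype(np.float32).reshape(-1,1,2))
    return p
def box(x0,x1,y0,y1,z0,z1): return np.array([[x,y,z] for x in(x0,x1) for y in(y0,y1) for z in(z0,z1)],float)
th=np.arange(24)*np.pi/12
CAR=[box(-50,50,-25,25,0,8),box(-46,-16,-4,4,8,46),np.array([[25+19*np.cos(a),19*np.sin(a),z] for a in th for z in(8,14)])]
MIC=[box(-85,85,-90,140,0,35),]
def render(c,parts,pose,roi,S=4):
    x,y,z,yaw=pose; R=Rn.from_euler('z',yaw).as_matrix()
    u0,v0,u1,v1=roi; m=np.zeros(((v1-v0)*S,(u1-u0)*S),np.uint8)
    for P in parts:
        q=np.array([proj(c,R@p+[x,y,z]) for p in P]); q=(q-[u0,v0]+.5)*S
        h=cv2.convexHull((q*16).astype(np.int32).reshape(-1,1,2)); cv2.fillConvexPoly(m,h,1,shift=4)
    return cv2.resize(m.astype(np.float32),(u1-u0,v1-v0),interpolation=cv2.INTER_AREA)
def fit(cms,parts,p0,free):
    rois=[]
    for c,m in cms:
        v,u=np.nonzero(m); rois.append((max(u.min()-8,0),max(v.min()-8,0),min(u.max()+9,640),min(v.max()+9,480)))
    def cost(d):
        p=np.array(p0,float); p[free]+=d*np.array([1,1,1,.02])[free]
        return sum(np.abs(render(c,parts,p,r)-m[r[1]:r[3],r[0]:r[2]]).sum() for (c,m),r in zip(cms,rois))
    r=minimize(cost,np.zeros(len(free)),method='Nelder-Mead',options=dict(initial_simplex=np.vstack([np.zeros(len(free)),6*np.eye(len(free))]),xatol=.02,fatol=.05))
    p=np.array(p0,float); p[free]+=r.x*np.array([1,1,1,.02])[free]; return p,r.fun,sum(m.sum() for c,m in cms)
E
python3 - <<'E'
from fit import *
np.set_printoptions(precision=3,suppress=True)
P={};acc={}
for i in range(4):
  for n in('scene','top'):
    c=optics.camera(n)
    P.setdefault(n,[]).append(c['pixels'].astype(float))
    for k in ['seat','fin','carrier','microscope','head_edge','objective_tip']:
        for r in optics.spot_point(k,c)[:2]:
            if r['score']>.5: acc.setdefault((k,n),[]).append(r['at'])
    if i==0:
        for r in optics.cut_out('carrier',c):
            v,u=np.nonzero(r['mask']); print(n,r['score'],u.mean(),v.mean(),len(u))
            if n=='scene' and u.mean()<440 or n=='top' and u.mean()>195: P[n+'m']=(c,r['mask'])
for k in acc: print(k,*[np.round(a,1) for a in acc[k]])
for n in('scene','top'): np.save(n+'.npy',np.mean(P[n],0)); c=dict(P[n+'m'][0]);c.pop('pixels');np.save(n+'_c.npy',c,allow_pickle=True)
cms=[P['scenem'],P['topm']]
print(fit(cms,CAR,[499,335,80,.15],[0,1,3]))
print(fit(cms,CAR,[499,335,80,.15],[0,1,2,3]))
for q in cms: print(fit([q],CAR,[499,335,80,.15],[0,1,3]))
E
```

```text
scene 0.88 458.5877976190476 358.14285714285717 672
scene 0.6 417.3194888178914 305.43610223642173 626
top 0.76 170.06545454545454 249.32909090909092 550
top 0.69 212.7942238267148 257.1606498194946 554
('seat', 'scene') [574.2 -36.3 118.7] [573.6 -37.5 119.9] [571.1 -35.9 117.8] [575.1 -35.6 117.2]
('fin', 'scene') [506.5 457.5  38.7] [473.  328.4 118.9] [507.1 459.7  37. ] [473.7 329.8 116.2] [504.  461.5  37.3] [472.1 328.9 118.7] [472.  327.9 119.6] [505.1 460.2  37.2]
('carrier', 'scene') [498.6 331.7  76. ] [520.1 483.2  -2.8] [497.2 332.2  75.4] [520.1 483.2   1. ] [521.8 482.5   0.1] [497.2 333.   73.4] [522.3 482.8  -3.3] [498.1 334.4  77.1]
('microscope', 'scene') [575.8 -36.2  -1.8] [575.8 -35.9  -0.7] [576.4 -36.3  -2.8] [574.  -36.8  -3.3]
('objective_tip', 'scene') [ 701.5 -366.8   -2. ] [ 516.3 -336.    -1.6] [606.6 -25.7 168.3] [606.7 -24.8 170.5] [602.3 -26.8 168.7]
('seat', 'top') [575.  -32.1 120.1] [571.4 -35.2 117.4] [574.  -34.3 116.6] [573.7 -33.8 117.8]
('fin', 'top') [504.  461.2  33. ] [467.9 326.6 114.6] [470.2 329.  116.4] [505.  456.5  34.4] [504.6 461.3  34.3] [470.1 331.1 113.4] [469.1 329.  115.9] [503.3 459.9  34.4]
('carrier', 'top') [520.4 483.3   0.7] [499.6 338.8  76.7] [500.2 337.8  80.2] [521.  483.4  -0. ] [497.6 336.1  81.5] [520.2 483.   -0.5] [497.8 338.9  79.9]
('microscope', 'top') [514.4 328.7  -1.7] [571.6 -33.9   2.9] [576.5 -32.3   1.3] [573.5 -35.2   0.2] [571.6 -33.9   3.2]
('objective_tip', 'top') [ 695.6 -368.4    0.2]
('head_edge', 'top') [556.7 -40.  274. ] [552.7 -40.3 271.7] [556.5 -39.9 272. ]
('head_edge', 'scene') [575.  -39.6 116.1]
(array([496.917, 335.568,  80.   ,   0.233]), np.float64(132.4375), np.int64(1180))
(array([497.846, 336.04 ,  82.858,   0.234]), np.float64(124.5), np.int64(1180))
(array([495.848, 334.366,  80.   ,   0.232]), np.float64(48.75), np.int64(626))
(array([496.738, 337.949,  80.   ,   0.243]), np.float64(59.3125), np.int64(554))
```

Run:
```python
from fit import *
np.set_printoptions(precision=2,suppress=True)
c=np.load('top_c.npy',allow_pickle=True).item()
q=[onz(c,140+(x-400)/4-.375,200+y/4-.375,88) for x,y in((648,168),(715,155),(740,290),(672,300))]
print(*q,np.mean(q,0)); d=lambda a,b:np.arctan2((b-a)[1],(b-a)[0])
print(d(q[3],q[0]),d(q[2],q[1]),d(q[1],q[0])-np.pi/2,d(q[2],q[3])-np.pi/2)
f=[onz(c,300+(x-467)/4-.375,190+y/4-.375,35) for x,y in((467,320),(757,265))]; print(f,d(f[1],f[0])-np.pi/2)
im=np.load('top.npy').astype(np.uint8)
cr=im[222:272,325:385]; save('v3.png',cv2.resize(cr,(720,600),interpolation=cv2.INTER_CUBIC))
# overlay predictions for yaw guess
yaw=.19+.0
```

```text
[540.66 370.89  88.  ] [550.87 321.69  88.  ] [452.65 301.2   88.  ] [444.55 350.98  88.  ] [497.18 336.19  88.  ]
0.2043128424103698 0.2056905241318235 0.2046762391213881 0.16134229284703405
[array([463.29,  83.38,  35.  ]), array([ 507.29, -134.63,   35.  ])] 0.1991521118608124
```

View pics/v3.png

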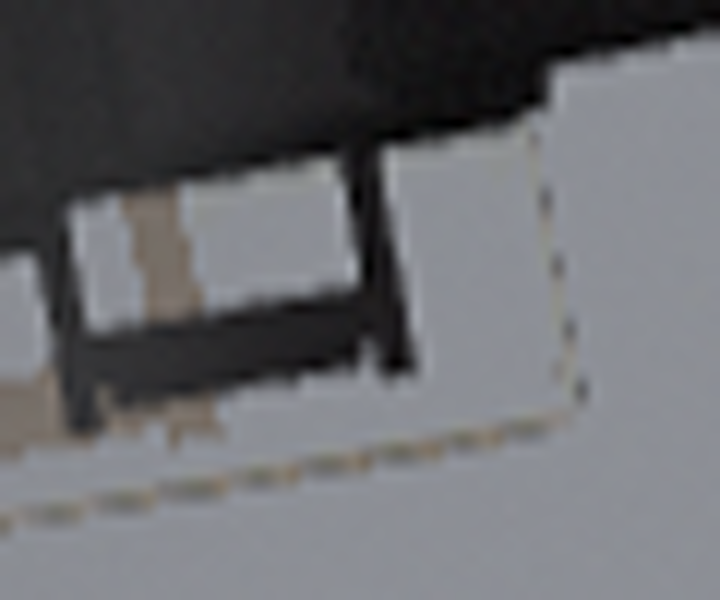

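The picture shows the near ledge as a dark band, with its inner edge running from (95,328) to (355,290), side bars at its ends, and the foot corner at (578,412). I turn these into positions.

Run:
```python
from fit import *
np.set_printoptions(precision=2,suppress=True)
c=np.load('top_c.npy',allow_pickle=True).item()
Z=lambda x,y,z:onz(c,325+x/12-.46,222+y/12-.46,z)
yaw=.2; ex=np.array([np.cos(yaw),np.sin(yaw),0]);ey=np.array([-ex[1],ex[0],0]); S=np.array([574,-35,0])
pts=dict(inL=(95,328,120),inR=(355,290,120),outL=(120,403,125),outR=(355,362,125),barLout=(50,330,120),barLin=(80,270,120),barRin=(352,225,120),barRout=(395,260,120),endL=(80,433,120),endR=(400,373,120),foot=(578,412,35),footline=(20,520,35),side=(540,160,35),headL=(0,255,270),headR=(540,110,270))
for k,p in pts.items():
    w=Z(*p); print(k,w,'mic',(w-S)@ex,(w-S)@ey)
d=lambda a,b:np.arctan2((b-a)[1],(b-a)[0])
f=lambda a,b:d(Z(*pts[a]),Z(*pts[b]))
print(f('inR','inL')-np.pi/2,f('outR','outL')-np.pi/2,f('endR','endL')-np.pi/2,f('foot','footline')-np.pi/2,f('foot','side'),f('headR','headL')-np.pi/2)
```

```text
inL [523.39 -10.71 120.  ] mic -44.772572088225836 33.85603753089929
inR [533.25 -72.74 120.  ] mic -47.43042048384521 -28.890988501979205
outL [505.44 -16.62 125.  ] mic -63.53988509579727 31.635539596515212
outR [515.88 -72.46 125.  ] mic -64.40640332869253 -25.167332332694322
barLout [522.78   0.01 120.  ] mic -43.24416965160715 44.48927721516263
barLin [537.18  -6.99 120.  ] mic -30.516651735781412 34.768082726234766
barRin [548.78 -71.89 120.  ] mic -32.04270674405258 -31.147850073866813
barRout [540.55 -82.26 120.  ] mic -42.17448817921482 -39.67001801640947
endL [498.33  -7.41 120.  ] mic -68.678439589255 42.074689568171365
endR [513.57 -83.67 120.  ] mic -68.89581876724336 -35.69453910073878
foot [ 507.31 -136.39   35.  ] mic -85.50001800478579 -86.12403366624734
footline [478.56   3.71  35.  ] mic -85.84672628850753 56.897211405496336
side [ 570.69 -126.38   35.  ] mic -21.397131487960962 -88.8965433762873
headL [532.67  16.81 270.  ] mic -30.21654354806597 58.98498216418129
headR [ 565.69 -100.08  270.  ] mic -21.075122753671764 -62.127448221330454
0.15766714870614407 0.18474635177647625 0.19720482489564883 0.2024241685519732 0.1567760048547802 0.27533595153438983
```

```bash
cat > plan.py <<'E'
from h import *
import json
np.set_printoptions(precision=2,suppress=True)
def Rt(yaw,lean):  # tool rotation; lean in deg
    ex=np.array([np.cos(yaw),np.sin(yaw),0]);ey=np.array([-ex[1],ex[0],0]);l=np.radians(lean)
    z=np.sin(l)*ex-np.cos(l)*np.array([0,0,1]); return np.c_[np.cross(ey,z),ey,z]
def tcp(g,yaw,lean): return np.array(g)+19*Rt(yaw,lean)[:,2]
def steps(wps,p=None,R=None):
    s=get_state()
    p=np.array(s['tool_pos'],float) if p is None else p; R=Rn.from_quat(s['orientation']).as_matrix() if R is None else R
    for (q,Rq,n) in wps:
        p0,R0=p.copy(),R.copy(); w=Rn.from_matrix(R0.T@Rq).as_rotvec()
        out=[]
        for i in range(n):
            tp=p0+(np.array(q)-p0)*(i+1)/n; Rg=R0@Rn.from_rotvec(w*(i+1)/n).as_matrix()
            d=np.round(R.T@(tp-p)/1000,4 if n<0 else 3+(1)); r=np.round(np.degrees(Rn.from_matrix(R.T@Rg).as_rotvec()),1)
            out.append([d.tolist(),r.tolist()]); p=p+R@d*1000; R=R@Rn.from_rotvec(np.radians(r)).as_matrix()
        for k in range(0,n,8): print(json.dumps(out[k:k+8]).replace(' ',''))
        print('end',p)
    return p,R
E
python3 - <<'E'
from plan import *
s=get_state();R0=Rn.from_quat(s['orientation']).as_matrix();print(R0)
y=.21;T=tcp((468.5,329.3,116),y,30);R=Rt(y,30)
steps([(T-R[:,2]*100,R0,26),(T-R[:,2]*100,R,5),(T,R,5)])
print(T,R[:,2])
E
```

```text
[[-0.97 -0.26  0.  ]
 [-0.26  0.97 -0.  ]
 [-0.   -0.   -1.  ]]
[[[-0.0191,0.0288,0.0017],[0.0,0.0,0.0]],[[-0.0192,0.0288,0.0018],[0.0,0.0,0.0]],[[-0.0191,0.0288,0.0017],[0.0,0.0,0.0]],[[-0.0191,0.0287,0.0017],[0.0,0.0,0.0]],[[-0.0192,0.0288,0.0018],[0.0,0.0,0.0]],[[-0.0191,0.0288,0.0017],[0.0,0.0,0.0]],[[-0.0191,0.0288,0.0018],[0.0,0.0,0.0]],[[-0.0192,0.0288,0.0017],[0.0,0.0,0.0]]]
[[[-0.0191,0.0288,0.0017],[0.0,0.0,0.0]],[[-0.0191,0.0288,0.0018],[0.0,0.0,0.0]],[[-0.0192,0.0287,0.0017],[0.0,0.0,0.0]],[[-0.0191,0.0288,0.0017],[0.0,0.0,0.0]],[[-0.0192,0.0288,0.0018],[0.0,0.0,0.0]],[[-0.0191,0.0288,0.0017],[0.0,0.0,0.0]],[[-0.0191,0.0288,0.0017],[0.0,0.0,0.0]],[[-0.0192,0.0288,0.0018],[0.0,0.0,0.0]]]
[[[-0.0191,0.0288,0.0017],[0.0,0.0,0.0]],[[-0.0191,0.0287,0.0017],[0.0,0.0,0.0]],[[-0.0192,0.0288,0.0018],[0.0,0.0,0.0]],[[-0.0191,0.0288,0.0017],[0.0,0.0,0.0]],[[-0.0191,0.0288,0.0018],[0.0,0.0,0.0]],[[-0.0192,0.0288,0.0017],[0.0,0.0,0.0]],[[-0.0191,0.0288,0.0017],[0.0,0.0,0.0]],[[-0.0191,0.0287,0.0018],[0.0,0.0,0.0]]]
[[[-0.0192,0.0288,0.0017],[0.0,0.0,0.0]],[[-0.0191,0.0288,0.0017],[0.0,0.0,0.0]]]
end [428.89 320.84 186.19]
[[[-0.0,0.0,0.0],[0.2,-6.0,0.6]],[[0.0,0.0,0.0],[0.1,-6.0,0.6]],[[0.0,0.0,0.0],[0.2,-6.0,0.6]],[[0.0,0.0,0.0],[0.1,-6.0,0.6]],[[0.0,0.0,0.0],[0.2,-6.0,0.6]]]
end [428.89 320.84 186.19]
[[[0.0,0.0,0.02],[-0.0,0.0,-0.0]],[[0.0,0.0,0.02],[-0.0,0.0,-0.0]],[[0.0,0.0,0.02],[-0.0,0.0,-0.0]],[[0.0,0.0,0.02],[-0.0,0.0,-0.0]],[[0.0,0.0001,0.02],[-0.0,0.0,-0.0]]]
end [477.79 331.33  99.59]
[477.79 331.28  99.55] [ 0.49  0.1  -0.87]
```

```bash
python3 -m handwheel '[[[-0.019,0.029,0],[0,0,0]],[[-0.019,0.029,0],[0,0,0]],[[-0.019,0.029,0],[0,0,0]],[[-0.019,0.029,0],[0,0,0]],[[-0.019,0.029,0],[0,0,0]],[[-0.019,0.029,0],[0,0,0]],[[-0.019,0.029,0],[0,0,0]],[[-0.019,0.029,0],[0,0,0]]]' 1 80
python3 -m handwheel '[[[-0.019,0.029,0],[0,0,0]],[[-0.019,0.029,0],[0,0,0]],[[-0.019,0.029,0],[0,0,0]],[[-0.019,0.029,0],[0,0,0]],[[-0.019,0.029,0],[0,0,0]],[[-0.019,0.029,0],[0,0,0]],[[-0.019,0.029,0],[0,0,0]],[[-0.019,0.029,0],[0,0,0]]]'
python3 -m handwheel '[[[-0.019,0.029,0],[0,-6,0.6]],[[-0.019,0.029,0],[0,-6,0.6]],[[-0.019,0.029,0],[0,-6,0.6]],[[-0.019,0.029,0],[0,-6,0.6]],[[-0.019,0.029,0],[0,-6,0.6]],[[-0.019,0.029,0],[0,0,0]],[[-0.019,0.029,0],[0,0,0]],[[0,0,0],[0,0,0]]]'
python3 - <<'E'
from plan import *
s=get_state();print(s['clock'],s['force'])
y=.21;T=tcp((468.5,329.3,116),y,30);R=Rt(y,30)
steps([(T-R[:,2]*100,R,4),(T,R,5)])
E
```

```text
clock: 5.9
tool_pos: [229.5, -266.4, 231.4]
orientation: [-0.131, 0.991, -0.0, 0.0]
force: [1.7, 0.4, 0.4]
opening: 85.5
gripper_force: 0.0
clock: 6.7
tool_pos: [316.0, -2.6, 231.7]
orientation: [-0.131, 0.991, 0.0, 0.001]
force: [1.5, 0.1, -0.4]
opening: 85.2
gripper_force: 0.0
clock: 7.5
tool_pos: [391.0, 225.5, 272.3]
orientation: [-0.102, 0.96, 0.035, 0.257]
force: [-0.1, -1.2, 1.3]
opening: 85.3
gripper_force: 0.0
7.5 [-0.1  -1.25  1.26]
[[[-0.0015,0.021,0.0261],[0.2,0.0,-0.0]],[[-0.0014,0.021,0.026],[0.2,0.0,-0.1]],[[-0.0015,0.0211,0.0259],[0.2,0.1,0.0]],[[-0.0016,0.0212,0.0259],[0.2,-0.0,-0.0]]]
end [428.91 320.81 186.15]
[[[-0.0,-0.0,0.02],[0.0,-0.0,-0.0]],[[-0.0,-0.0,0.02],[0.0,-0.0,-0.0]],[[-0.0,-0.0,0.02],[0.0,-0.0,-0.0]],[[-0.0,-0.0,0.02],[0.0,-0.0,-0.0]],[[-0.0,-0.0,0.02],[0.0,-0.0,-0.0]]]
end [477.77 331.31  99.53]
```

```bash
python3 -m handwheel '[[[-0.0015,0.021,0.026],[0.2,0,0]],[[-0.0015,0.021,0.026],[0.2,0,0]],[[-0.0015,0.021,0.026],[0.2,0,0]],[[-0.0015,0.021,0.026],[0.2,0,0]],[[0,0,0.02],[0,0,0]],[[0,0,0.02],[0,0,0]],[[0,0,0],[0,0,0]]]'
python3 - <<'E'
from plan import *
a=optics.camera('scene');b=optics.camera('top');s=get_state();P=s['tool_pos']
A=proj(a,P).astype(int);B=proj(b,P).astype(int);print(P,s['force'],proj(a,P),proj(b,P))
f=lambda c,q:cv2.resize(c['pixels'][q[1]-40:q[1]+40,q[0]-40:q[0]+40],(400,400),interpolation=2)
save('v4.png',np.hstack([f(a,A),f(b,B)]))
y=.21;T=tcp((468.5,329.3,116),y,30);R=Rt(y,30); steps([(T,R,4)])
E
```

```text
clock: 8.2
tool_pos: [449.3, 318.8, 149.3]
orientation: [-0.1, 0.962, 0.025, 0.254]
force: [-0.5, -0.9, -0.2]
opening: 85.3
gripper_force: 0.0
[449.35 319.89 151.99] [ 0.7   0.11 -0.14] [424.88 274.81] [214.65 273.2 ]
[[[-0.0,0.0013,0.0151],[-0.0,-0.1,-0.1]],[[-0.0,0.0013,0.0152],[-0.0,-0.0,-0.0]],[[-0.0001,0.0013,0.0151],[-0.0,-0.1,-0.1]],[[0.0001,0.0014,0.0151],[-0.1,-0.0,-0.0]]]
end [477.74 331.3   99.53]
```

View pics/v4.png

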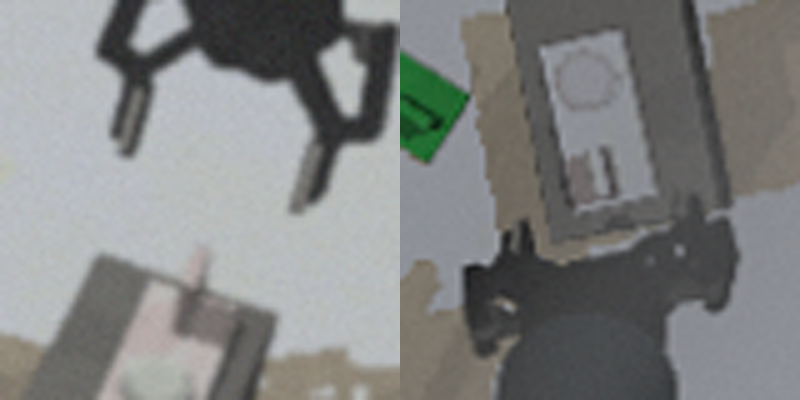

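The two pictures show the open fingers straddling the fin: the tip midpoint is at about (602,218) in the right crop and the fin at (605,170), so they are aligned. I descend and close.

```bash
python3 -m handwheel '[[[0,0.0013,0.015],[0,0,0]],[[0,0.0013,0.015],[0,0,0]],[[0,0.0013,0.015],[0,0,0]],[[0,0.0013,0.0155],[0,0,0]],[[0,0,0],[0,0,0]]]'
python3 -m handwheel '[[[0,0,0],[0,0,0]],[[0,0,0],[0,0,0]],[[0,0,0],[0,0,0]],[[0,0,0],[0,0,0]],[[0,0,0],[0,0,0]],[[0,0,0],[0,0,0]],[[0,0,0],[0,0,0]],[[0,0,0],[0,0,0]]]' 0 80
```

```text
clock: 8.8
tool_pos: [483.9, 328.8, 109.6]
orientation: [-0.104, 0.964, 0.027, 0.242]
force: [-0.3, -1.2, 0.1]
opening: 85.6
gripper_force: 0.0
clock: 9.6
tool_pos: [483.4, 329.7, 111.1]
orientation: [-0.105, 0.964, 0.028, 0.243]
force: [-2.7, 0.3, 3.7]
opening: 5.5
gripper_force: 79.4
```

Run:
```python
from plan import *
a=optics.camera('scene');b=optics.camera('top');
for i in range(4):
    s=get_state();R=Rn.from_quat(s['orientation']).as_matrix();print(s['clock'],s['tool_pos'],R[:,2],R[:,1],s['opening'],s['gripper_force'],s['force'],s['joints'],s['joint_velocities']); optics.camera('top')
P=np.array([478,331,110])
A=proj(a,P).astype(int);B=proj(b,P).astype(int)
f=lambda c,q:cv2.resize(c['pixels'][q[1]-35:q[1]+35,q[0]-35:q[0]+35],(400,400),interpolation=2)
save('v5.png',np.hstack([f(a,A),f(b,B)]))
```

```text
9.7 [483.41 329.63 111.07] [ 0.46  0.1  -0.88] [-0.22  0.98  0.  ] 5.970611900823318 79.59535360336304 [-4.26 -0.95  4.82] [ 0.99  0.14 -0.73  0.83 -0.47 -3.05] [ 0.  0.  0.  0. -0.  0.]
9.75 [483.44 329.62 111.08] [ 0.46  0.1  -0.88] [-0.22  0.98  0.  ] 5.971576788768846 79.65931534767151 [-2.97  0.65  4.38] [ 0.99  0.14 -0.73  0.83 -0.47 -3.05] [ 0.  0. -0. -0.  0.  0.]
9.8 [483.45 329.61 111.08] [ 0.46  0.1  -0.88] [-0.22  0.98  0.  ] 5.8733222448575 79.71490144729614 [-3.36  0.6   5.17] [ 0.99  0.14 -0.73  0.83 -0.47 -3.05] [ 0. -0.  0. -0. -0.  0.]
9.85 [483.44 329.61 111.09] [ 0.46  0.1  -0.88] [-0.22  0.98  0.  ] 5.9016055382553585 79.7343921661377 [-3.24 -0.05  4.66] [ 0.99  0.14 -0.73  0.83 -0.47 -3.05] [ 0.  0. -0.  0.  0.  0.]
```

View pics/v5.png

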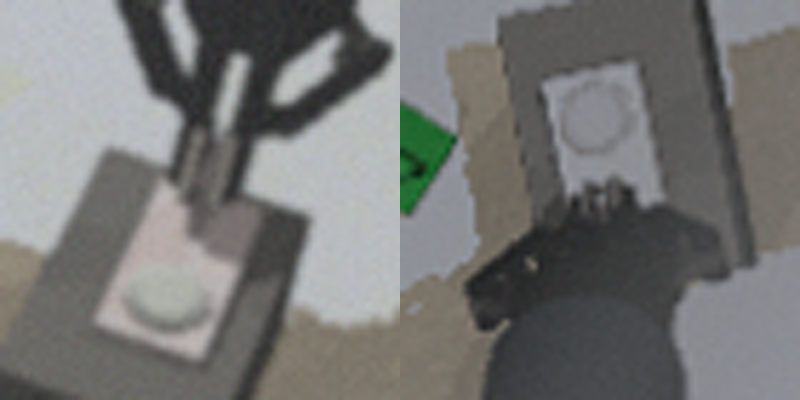

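The crops show the fingers closed only on the top of the fin: the TCP is 11 mm too high because joint 6 hit its limit of -3.05. I let go, back out and sort out the wrist geometry.

```bash
cat > samp.py <<'E'
from plan import *
import os
s=get_state(); L=np.load('samp.npy').tolist() if os.path.exists('samp.npy') else []
L.append(list(s['joints'])+list(s['tool_pos'])+list(s['orientation'])); np.save('samp.npy',np.array(L)); print(s['clock'],np.round(L[-1],3))
E
python3 samp.py
python3 -m handwheel '[[[0,0,0],[0,0,0]],[[0,0,0],[0,0,0]],[[0,0,0],[0,0,0]],[[0,0,0],[0,0,0]]]' 1 80
python3 -m handwheel '[[[0,0,-0.03],[0,0,0]],[[0,0,-0.03],[0,0,0]],[[0,0,0],[0,0,0]]]'
python3 samp.py
python3 -m handwheel '[[[0,0,0],[0,8,0]],[[0,0,0],[0,8,0]],[[0,0,0],[0,0,0]]]'
python3 samp.py
python3 - <<'E'
from plan import *
from scipy.optimize import least_squares
D=np.load('samp.npy'); D=np.vstack([[-1.023,.255,.108,0,-1.424,-.285,142.902,-531.104,231.283,-.131,.991,0,0],D])
E=lambda a,t:Rn.from_euler(a,t).as_matrix()
def fk(q,L):
    a1,h,L2,a3,L4,L6,o=L
    A=E('z',q[0]);B=A@E('y',q[1]);C=B@E('y',-q[2]);W=C@E('x',q[3])@E('y',-q[4])
    p=A@[a1,0,h]+B@[0,0,L2]+C@[L4,0,a3]+W@[L6,0,0]
    return p,W@E('x',o+q[5])@np.array([[0,0,1],[0,1,0],[-1,0,0.]])
def res(L,sg):
    out=[]
    for d in D:
        q=d[:6].copy();q[3]*=sg[0];q[5]*=sg[1]
        p,R=fk(q,L);T=Rn.from_quat(d[9:13]).as_matrix()
        out+=list(p-d[6:9])+list(300*(R[:,2]-T[:,2]))+list(300*(R[:,1]-T[:,1]))
    return np.array(out)
for sg in((1,1),(-1,-1),(1,-1),(-1,1)):
  b=min((least_squares(lambda L:np.r_[res(L,sg),.002*(np.array(L)-[0,300,300,0,300,200,o])],[0,300,300,0,300,200,o]) for o in(0,1.57,3.14,-1.57)),key=lambda r:r.cost)
  print(sg,b.cost,b.x,np.abs(res(b.x,sg)).max())
E
```

```text
9.9 [  0.99   0.14  -0.73   0.83  -0.47  -3.05 483.47 329.63 111.09  -0.1
   0.96   0.03   0.24]
clock: 10.3
tool_pos: [483.3, 328.9, 110.2]
orientation: [-0.105, 0.964, 0.027, 0.243]
force: [-0.4, -0.6, 0.5]
opening: 64.1
gripper_force: 0.0
clock: 10.6
tool_pos: [455.6, 324.8, 167.3]
orientation: [-0.105, 0.963, 0.03, 0.245]
force: [-0.4, 0.8, -0.2]
opening: 85.6
gripper_force: 0.0
10.6 [  1.09   0.03  -0.66   0.65  -0.64  -2.92 455.57 324.83 167.34  -0.1
   0.96   0.03   0.24]
clock: 10.9
tool_pos: [461.4, 324.4, 166.7]
orientation: [-0.103, 0.987, 0.014, 0.126]
force: [0.6, 0.2, 1.6]
opening: 85.6
gripper_force: 0.0
10.9 [  1.     0.16  -0.29   0.22  -0.95  -2.48 461.42 324.37 166.7   -0.1
   0.99   0.01   0.13]
(1, 1) 210290.27985070526 [ 659.39 -832.75  -35.97  319.42 -165.6  -742.18   -2.71] 405.9083295596945
(-1, -1) 15950.355840783275 [-38.96 360.27 734.51 -33.6  381.99 749.34  -1.57] 127.45600363020901
(1, -1) 141627.05127778728 [ 659.39 -832.74  -35.98  319.42 -165.6  -742.18    4.11] 236.7112420403571
(-1, 1) 92481.67381377479 [-38.96 360.27 734.51 -33.6  381.99 749.34  -1.9 ] 266.14802010192045
```

```bash
cat > kin.py <<'E'
from plan import *
from itertools import product
from scipy.optimize import least_squares
D=np.load('samp.npy'); D=np.vstack([[-1.023,.255,.108,0,-1.424,-.285,142.902,-531.104,231.283,-.131,.991,0,0],D])
AX=[s*np.eye(3)[i] for i in range(3) for s in(1,-1)]
def fitori():
    best=[]
    for ax in product([AX[4]],AX[:4],AX[:4],AX,AX,AX):
        Q=[]
        for d in D:
            R=Rn.identity()
            for a,t in zip(ax,d[:6]): R=R*Rn.from_rotvec(a*t)
            Q.append(R.inv()*Rn.from_quat(d[9:13]))
        Q=Rn.concatenate(Q);m=Q.mean();best.append((np.degrees((m.inv()*Q).magnitude()).max(),np.array(ax).tolist(),m.as_matrix()))
    return sorted(best,key=lambda b:b[0])
def rots(q,ax):
    R=np.eye(3);o=[]
    for a,t in zip(ax,q): R=R@Rn.from_rotvec(np.array(a)*t).as_matrix();o.append(R)
    return o
E
python3 - <<'E'
from kin import *
for b in fitori()[:6]:
    print(b[0],np.array(b[1]).astype(int).tolist()); print(b[2])
    A=np.vstack([np.hstack([np.eye(3)]+rots(d[:6],b[1])) for d in D]);y=np.hstack([d[6:9] for d in D])
    x=np.linalg.lstsq(A,y,rcond=1e-3)[0];print(np.abs(A@x-y).max(),x.round(0))
E
```

```text
0.009113254203901659 [[0, 0, 1], [0, 1, 0], [0, -1, 0], [-1, 0, 0], [0, -1, 0], [-1, 0, 0]]
[[ 0.  0.  1.]
 [-1. -0.  0.]
 [ 0. -1.  0.]]
3.979039320256561e-13 [ 58.  10.  68. -49.   2.  68.  44.   2. 514. 195.   2.  17. 195. -83.
 -37. 157. -83.  23. 157. -55.  -9.]
13.988935447238482 [[0, 0, 1], [-1, 0, 0], [-1, 0, 0], [-1, 0, 0], [0, 0, 1], [0, 0, 1]]
[[ 0.87 -0.36 -0.34]
 [-0.37 -0.93  0.04]
 [-0.33  0.09 -0.94]]
7.958078640513122e-13 [  424.  1307.  -517.   408.  -774.  -517.   408. -1196.  2595.   408.
  -319. -1050.   408.  1579.  -123.  -746.  -816.  -123.  1146.   872.
  -123.]
14.12210396904065 [[0, 0, 1], [0, -1, 0], [-1, 0, 0], [0, 1, 0], [-1, 0, 0], [0, 1, 0]]
[[-0.08 -0.92 -0.37]
 [-0.22  0.38 -0.9 ]
 [ 0.97  0.01 -0.23]]
6.821210263296962e-13 [ 213.  160.  279.  523. -128.  279. -172. -128. -717. -172.  131.  309.
  137.  131.   -6.  137.    1.  186.   97.    1.  270.]
15.399883724958626 [[0, 0, 1], [-1, 0, 0], [0, -1, 0], [0, -1, 0], [0, 0, 1], [0, 0, 1]]
[[ 0.88 -0.36 -0.31]
 [-0.38 -0.93  0.02]
 [-0.3   0.1  -0.95]]
4.547473508864641e-13 [ 284.   98.  -49.  322. -339.  -49.  322.   84.  758.  161.   84. -272.
  -41.   84.  -57.  105. -198.  -57.  329. -126.  -57.]
15.555805911397876 [[0, 0, 1], [-1, 0, 0], [0, 1, 0], [0, 1, 0], [0, 0, 1], [0, 0, 1]]
[[ 0.87 -0.37 -0.32]
 [-0.36 -0.93  0.07]
 [-0.32  0.05 -0.95]]
8.526512829121202e-13 [ 242.  -81.  -48.  196. -218.  -48.  196.   11. -315.   81.   11.  301.
  195.   11.   98.   93. -111.   98.  144. -286.   98.]
16.229783671319222 [[0, 0, 1], [-1, 0, 0], [1, 0, 0], [1, 0, 0], [0, 0, 1], [0, 0, 1]]
[[ 0.88 -0.36 -0.29]
 [-0.37 -0.93  0.05]
 [-0.29  0.07 -0.96]]
7.673861546209082e-13 [ 568.  493. -676.  233. -292. -676.  233.   10. -989.  233. -419.  963.
  233.   -3.  500. -363. -356.  500.  594.  211.  500.]
```

```bash
cat >> kin.py <<'E'
ax=[[0,0,1],[0,1,0],[0,-1,0],[-1,0,0],[0,-1,0],[-1,0,0]]; HOME=np.array([[0,0,1.],[-1,0,0],[0,-1,0]])
e=np.eye(3)
def cols(q):
    r=rots(q,ax); return np.c_[e[2],r[0][:,0],r[0][:,1],r[1][:,2],r[2][:,0],r[2][:,2],r[3][:,1],r[3][:,2],r[4][:,0],r[4][:,2]],r[5]@HOME
A_=np.vstack([cols(d[:6])[0] for d in D]);y_=np.hstack([d[6:9] for d in D])
LEN=np.linalg.lstsq(A_,y_,rcond=1e-4)[0]
def fk(q): c,R=cols(q); return c@LEN,R
lo=np.array([-2.95,-1.21,-1.09,-2.87,-2.94,-3.05]);hi=np.array([2.95,1.97,1.5,1.71,-.07,3.05])
def ik(p,R,q0,wide=False):
    f=lambda q:(lambda P,Q:np.r_[(P-p)/100,(Rn.from_matrix(R.T@Q)).as_rotvec()])(*fk(q))
    b=(lo,hi) if not wide else (np.r_[lo[:5],-7],np.r_[hi[:5],7])
    r=least_squares(f,np.clip(q0,b[0]+.01,b[1]-.01),bounds=b,xtol=1e-10); return r.x,np.abs(r.fun).max()
E
python3 - <<'E'
from kin import *
print('len',LEN.round(1),np.abs(A_@LEN-y_).max(), np.linalg.svd(A_)[1].round(2))
q=D[-1][:6]
def show(n,g,yaw,lean,q):
    R=Rt(yaw,lean)
    for h in(0,1):
        RR=R@np.diag([1-2*h,1-2*h,1.]); r=ik(tcp(g,yaw,lean),RR,np.r_[q[:5],q[5]+h*3.14],True); print(n,lean,h,r[0],r[1].round(4))
    return r[0]
ex=lambda d:np.array([np.cos(.2),np.sin(.2),0])*d
for l in(30,25,20):
    show('case',(468,329,116),.21,l,q); show('lift',(468,329,216),.21,l,q)
    show('front',np.array([565,-36,220])+ex(-150),.2,l,np.array([.2,0,0,0,-1.2,-1]))
    show('stage',np.array([565,-36,156])+ex(-31),.2,l,np.array([.2,0,0,0,-1.2,-1]))
E
```

```text
len [ 147.7    0.7   -0.1  520.4  400.6   -0.1 -154.5    0.2  361.4   -0.3] 0.04426233760011655 [4.29 3.46 2.86 0.75 0.68 0.63 0.11 0.07 0.06 0.03]
case 30 0 [ 0.96  0.14 -0.82  1.04 -0.41 -3.25] 0.0
case 30 1 [ 0.96  0.14 -0.82  1.04 -0.41 -0.11] 0.0
lift 30 0 [ 1.08  0.04 -0.57  0.63 -0.7  -2.87] 0.0
lift 30 1 [ 1.08  0.04 -0.57  0.63 -0.7   0.27] 0.0
front 30 0 [ 0.23 -0.31 -0.64  0.02 -0.72 -1.62] 0.0
front 30 1 [ 0.23 -0.31 -0.64  0.02 -0.72  1.53] 0.0
stage 30 0 [ 0.22  0.01 -0.57  0.02 -0.47 -1.61] 0.0
stage 30 1 [ 0.22  0.01 -0.57  0.02 -0.47  1.53] 0.0
case 25 0 [ 1.02  0.17 -0.67  0.67 -0.52 -2.93] 0.0
case 25 1 [ 1.02  0.17 -0.67  0.67 -0.52  0.21] 0.0
lift 25 0 [ 1.06  0.07 -0.45  0.46 -0.81 -2.7 ] 0.0
lift 25 1 [ 1.06  0.07 -0.45  0.46 -0.81  0.44] 0.0
front 25 0 [ 0.23 -0.26 -0.57  0.02 -0.82 -1.61] 0.0
front 25 1 [ 0.23 -0.26 -0.57  0.02 -0.82  1.53] 0.0
stage 25 0 [ 0.22  0.04 -0.49  0.01 -0.6  -1.6 ] 0.0
stage 25 1 [ 0.22  0.04 -0.49  0.01 -0.6   1.54] 0.0
case 20 0 [ 1.02  0.2  -0.53  0.43 -0.64 -2.7 ] 0.0
case 20 1 [ 1.02  0.2  -0.53  0.43 -0.64  0.44] 0.0
lift 20 0 [ 1.03  0.11 -0.33  0.32 -0.91 -2.56] 0.0
lift 20 1 [ 1.03  0.11 -0.33  0.32 -0.91  0.58] 0.0
front 20 0 [ 0.23 -0.21 -0.51  0.01 -0.93 -1.6 ] 0.0
front 20 1 [ 0.23 -0.21 -0.51  0.01 -0.93  1.54] 0.0
stage 20 0 [ 0.22  0.08 -0.41  0.01 -0.73 -1.59] 0.0
stage 20 1 [ 0.22  0.08 -0.41  0.01 -0.73  1.55] 0.0
```

The kinematics now fit to 0.04 mm. The half-turned grasp keeps joint 6 mid-range, so I turn the tool 180° about its own z.

```bash
python3 -m handwheel '[[[0,0,-0.01],[0,0,-8.5]],[[0,0,-0.01],[0,0,-8.5]],[[0,0,-0.01],[0,0,-8.5]],[[0,0,-0.01],[0,0,-8.5]],[[0,0,0],[0,0,-8.5]],[[0,0,0],[0,0,-8.5]],[[0,0,0],[0,0,-8.5]],[[0,0,0],[0,0,-8.5]]]'
python3 -m handwheel '[[[0,0,0],[0,0,-8.5]],[[0,0,0],[0,0,-8.5]],[[0,0,0],[0,0,-8.5]],[[0,0,0],[0,0,-8.5]],[[0,0,0],[0,0,-8.5]],[[0,0,0],[0,0,-8.5]],[[0,0,0],[0,0,-8.5]],[[0,0,0],[0,0,-8.5]]]'
python3 -m handwheel '[[[0,0,0],[0,0,-8.5]],[[0,0,0],[0,0,-8.5]],[[0,0,0],[0,0,-8.5]],[[0,0,0],[0,0,-8.5]],[[0,0,0],[0,0,-8.5]],[[0,0,0],[0,0,0]]]'
python3 samp.py
python3 - <<'E'
from fit import *; from plan import *
M={}
for n in('scene','top'):
    acc=[]
    for i in range(2):
        c=optics.camera(n); acc+=[np.round(r['at'],1).tolist() for r in optics.spot_point('fin',c) if r['at'][1]<400]
    for r in optics.cut_out('carrier',c):
        v,u=np.nonzero(r['mask'])
        if (n=='scene' and u.mean()<440) or (n=='top' and u.mean()>195): M[n]=(c,r['mask'])
    print(n,acc, n in M)
    if n in M: print(fit([M[n]],CAR,[499,335,80,.2],[0,1,3]))
c=M.get('top',(c,))[0]
P=proj(c,[497,336,88]).astype(int); print(P)
save('v6.png',cv2.resize(c['pixels'][P[1]-30:P[1]+30,P[0]-30:P[0]+30],(600,600),interpolation=cv2.INTER_CUBIC))
E
```

```text
clock: 11.7
tool_pos: [449.0, 317.5, 202.1]
orientation: [-0.64, 0.758, -0.062, 0.11]
force: [1.4, 0.6, -0.4]
opening: 85.1
gripper_force: 0.0
clock: 12.5
tool_pos: [449.0, 317.6, 202.1]
orientation: [0.954, -0.271, 0.113, -0.057]
force: [-0.4, 0.2, 0.0]
opening: 85.5
gripper_force: 0.0
clock: 13.1
tool_pos: [449.0, 317.6, 202.2]
orientation: [0.988, 0.091, 0.126, -0.012]
force: [-0.0, 0.1, -0.5]
opening: 85.5
gripper_force: 0.0
13.1 [  1.02   0.11  -0.26   0.22  -1.04   0.64 448.99 317.65 202.19   0.99
   0.09   0.13  -0.01]
scene [[474.8, 326.4, 118.0], [474.1, 324.2, 119.2]] True
(array([497.65, 330.48,  80.  ,   0.19]), np.float64(67.0625), np.int64(607))
top [[468.3, 324.1, 117.0], [552.4, -38.7, 272.8], [471.8, 326.9, 114.6]] True
(array([499. , 335. ,  80. ,   0.2]), np.float64(5769.0), np.int64(5769))
[213 256]
```

View pics/v6.png

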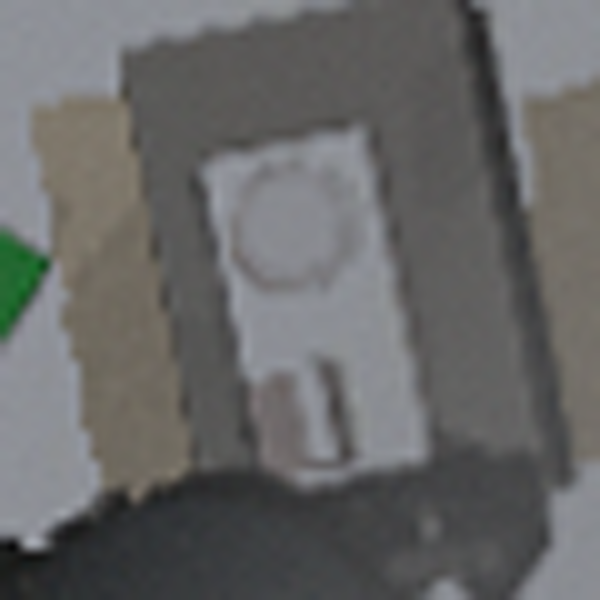

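Run:
```python
from kin import *
y=.215;T=tcp((470,326.7,116),y,30);R=Rt(y,30)@np.diag([-1,-1,1])
steps([(T-R[:,2]*60,R,3),(T,R,4)])
print(T, ik(T,R,D[-1][:6])); print(LEN)
```

```text
[[[-0.0038,-0.0012,0.0168],[0.2,5.1,-0.6]],[[-0.0053,-0.0012,0.0163],[0.2,5.2,-0.6]],[[-0.0067,-0.0012,0.0159],[0.1,5.1,-0.5]]]
end [450.02 322.33 151.5 ]
[[[-0.0,-0.0,0.015],[0.0,0.0,-0.0]],[[-0.0,-0.0,0.015],[0.0,0.0,-0.0]],[[-0.0,-0.0,0.015],[0.0,0.0,-0.0]],[[-0.0,-0.0,0.015],[0.0,0.0,-0.0]]]
end [479.32 328.69  99.54]
[479.28 328.73  99.55] (array([ 0.95,  0.14, -0.82,  1.04, -0.4 , -0.1 ]), np.float64(1.6967760529951193e-12))
[ 147.59    0.71   -0.14  520.38  400.57   -0.06 -154.44    0.13  361.25
   -0.35]
```

```bash
python3 -m handwheel '[[[-0.004,-0.001,0.017],[0.2,5.1,-0.6]],[[-0.005,-0.001,0.016],[0.2,5.2,-0.6]],[[-0.007,-0.001,0.016],[0.1,5.1,-0.5]],[[0,0,0.015],[0,0,0]],[[0,0,0.015],[0,0,0]],[[0,0,0.015],[0,0,0]],[[0,0,0],[0,0,0]]]'
python3 - <<'E'
from kin import *
y=.215;T=tcp((470,326.7,116),y,30);R=Rt(y,30)@np.diag([-1,-1,1])
steps([(T,R,2)]); print(get_state()['force'],get_state()['joints'])
E
```

```text
clock: 14.3
tool_pos: [473.9, 323.8, 114.4]
orientation: [0.962, 0.101, 0.251, -0.024]
force: [0.3, -0.9, 0.6]
opening: 85.5
gripper_force: 0.0
[[[-0.0009,-0.0019,0.008],[0.2,0.4,-0.1]],[[-0.0009,-0.0019,0.008],[0.2,0.3,-0.1]]]
end [479.31 328.74  99.54]
[ 0.25 -0.9   0.57] [ 1.    0.11 -0.77  0.88 -0.47  0.02]
```

```bash
python3 -m handwheel '[[[0,0,0.015],[0,0,0]],[[0,0,0],[0,0,0]],[[0,0,0],[0,0,0]]]'
python3 - <<'E'
from kin import *
y=.215;T=tcp((470,326.7,116),y,30);R=Rt(y,30)@np.diag([-1,-1,1])
steps([(T,R,2)]); print(get_state()['force'],get_state()['joints'])
E
```

```text
clock: 14.6
tool_pos: [481.3, 326.2, 103.7]
orientation: [0.962, 0.101, 0.253, -0.025]
force: [-0.7, -0.2, -0.7]
opening: 85.4
gripper_force: 0.0
[[[-0.0017,-0.0014,0.0014],[0.2,0.3,-0.1]],[[-0.0016,-0.0015,0.0015],[0.1,0.3,-0.1]]]
end [479.3  328.74  99.54]
[-0.68 -0.22 -0.72] [ 0.97  0.14 -0.79  0.96 -0.43 -0.03]
```

```bash
python3 -m handwheel '[[[-0.0017,-0.0015,0.0014],[0.2,0.3,-0.1]],[[-0.0016,-0.0015,0.0014],[0.1,0.3,-0.1]],[[0,0,0],[0,0,0]],[[0,0,0],[0,0,0]]]'
python3 - <<'E'
from kin import *
y=.215;T=tcp((470,326.7,116),y,30);R=Rt(y,30)@np.diag([-1,-1,1])
steps([(T,R,1)]); print(get_state()['force'])
E
python3 -m handwheel '[[[0,0,0],[0,0,0]],[[0,0,0],[0,0,0]],[[0,0,0],[0,0,0]],[[0,0,0],[0,0,0]],[[0,0,0],[0,0,0]],[[0,0,0],[0,0,0]],[[0,0,0],[0,0,0]],[[0,0,0],[0,0,0]]]' 0 80
python3 - <<'E'
from kin import *
for i in range(5):
    s=get_state(); print(s['force'],s['moment'],s['opening']); optics.camera('top')
E
```

```text
clock: 15.0
tool_pos: [479.2, 329.3, 99.9]
orientation: [0.96, 0.104, 0.258, -0.028]
force: [-0.5, 0.2, -0.5]
opening: 85.6
gripper_force: 0.0
[[[-0.0002,0.0005,0.0003],[-0.1,-0.0,-0.0]]]
end [479.28 328.77  99.58]
[-0.45  0.18 -0.5 ]
clock: 15.8
tool_pos: [479.1, 329.1, 99.1]
orientation: [0.96, 0.104, 0.257, -0.028]
force: [-0.7, -0.5, 0.3]
opening: 6.7
gripper_force: 78.1
[-0.71 -0.5   0.29] [-0.29  1.49  0.02] 6.686877590150768
[0.21 0.56 0.89] [-0.31  1.47  0.04] 6.800759031618853
[-0.75 -0.27  1.83] [-0.31  1.5  -0.05] 6.78634711220985
[-0.98 -0.47  1.05] [-0.29  1.51 -0.07] 7.080230250002574
[-0.95  0.25  1.71] [-0.35  1.39 -0.01] 6.696599387074284
```

Run:
```python
from kin import *
F=np.diag([-1,-1,1]);q=get_state()['joints']
R0=Rt(.215,30)@F;R1=Rt(.2,30)@F
W=[((470,326.7,206),R0,6),((385,200,206),R1,5),((390,-72,206),R1,9),((417,-66,170),R1,2)]
for g,R,n in W: q,e_=ik(np.array(g)+19*R[:,2],R,q); print(q,e_<1e-6)
steps([(np.array(g)+19*R[:,2],R,n) for g,R,n in W])
```

```text
[ 1.06  0.05 -0.6   0.65 -0.67  0.26] True
[ 1.13 -0.27 -0.86  0.62 -0.76  0.23] True
[ 0.23 -0.37 -0.71  0.03 -0.71  1.52] True
[ 0.23 -0.27 -0.75  0.03 -0.56  1.52] True
[[[0.0075,0.0001,-0.013],[-0.0,0.0,-0.0]],[[0.0076,0.0,-0.0131],[-0.0,0.0,-0.0]],[[0.0075,0.0001,-0.013],[-0.0,0.0,-0.0]],[[0.0076,0.0,-0.0131],[-0.0,0.0,-0.0]],[[0.0075,0.0001,-0.013],[-0.0,0.0,-0.0]],[[0.0076,0.0001,-0.0131],[-0.0,0.0,-0.0]]]
end [479.3  328.69 189.56]
[[[-0.0191,0.0211,-0.011],[-0.1,0.0,0.1]],[[-0.019,0.0212,-0.011],[-0.1,0.0,0.2]],[[-0.019,0.0213,-0.0109],[-0.1,0.0,0.1]],[[-0.0189,0.0214,-0.0109],[-0.1,0.0,0.2]],[[-0.0188,0.0214,-0.0109],[-0.1,0.0,0.1]]]
end [394.33 201.88 189.56]
[[[-0.0048,0.0297,-0.0027],[0.0,0.0,0.0]],[[-0.0047,0.0298,-0.0027],[0.0,0.0,0.0]],[[-0.0048,0.0297,-0.0027],[0.0,0.0,0.0]],[[-0.0047,0.0297,-0.0027],[0.0,0.0,0.0]],[[-0.0048,0.0297,-0.0027],[0.0,0.0,0.0]],[[-0.0047,0.0298,-0.0027],[0.0,0.0,0.0]],[[-0.0048,0.0297,-0.0027],[0.0,0.0,0.0]],[[-0.0047,0.0297,-0.0028],[0.0,0.0,0.0]]]
[[[-0.0048,0.0298,-0.0027],[0.0,0.0,0.0]]]
end [399.28 -70.17 189.56]
[[[0.003,-0.0003,0.0225],[0.0,0.0,0.0]],[[0.003,-0.0003,0.0225],[0.0,0.0,0.0]]]
end [426.3  -64.11 153.59]
```

```bash
python3 -m handwheel '[[[0.003,0,-0.005],[0,0,0]],[[0.0075,0,-0.013],[0,0,0]],[[0.0075,0,-0.013],[0,0,0]],[[0.0075,0,-0.013],[0,0,0]],[[0.0075,0,-0.013],[0,0,0]],[[0.0075,0,-0.013],[0,0,0]],[[0.0045,0,-0.008],[0,0,0]],[[0,0,0],[0,0,0]]]'
python3 -m handwheel '[[[-0.019,0.021,-0.011],[-0.1,0,0.1]],[[-0.019,0.021,-0.011],[-0.1,0,0.2]],[[-0.019,0.021,-0.011],[-0.1,0,0.1]],[[-0.019,0.021,-0.011],[-0.1,0,0.2]],[[-0.019,0.021,-0.011],[-0.1,0,0.1]],[[0,0,0],[0,0,0]]]'
python3 - <<'E'
from kin import *
R1=Rt(.2,30)@np.diag([-1,-1,1])
s=get_state();print(s['force'],s['moment'],s['opening'])
steps([(np.array(g)+19*R1[:,2],R1,n) for g,n in [((385,-72,206),9)]])
E
```

```text
clock: 16.85
tool_pos: [479.2, 329.6, 190.0]
orientation: [0.96, 0.103, 0.258, -0.029]
force: [-0.4, 0.2, -0.8]
opening: 7.0
gripper_force: 78.0
clock: 17.45
tool_pos: [391.7, 199.9, 187.3]
orientation: [0.961, 0.096, 0.256, -0.024]
force: [-0.3, 0.8, -2.7]
opening: 6.9
gripper_force: 78.3
[-0.3   0.82 -2.67] [-0.21  1.97 -0.02] 6.8566324827045175
[[[-0.0048,0.0295,-0.003],[0.0,0.0,-0.0]],[[-0.0048,0.0294,-0.0029],[0.0,0.0,-0.0]],[[-0.0048,0.0295,-0.003],[0.1,0.0,-0.0]],[[-0.0047,0.0295,-0.003],[-0.0,0.1,-0.0]],[[-0.0048,0.0294,-0.003],[-0.0,-0.0,-0.0]],[[-0.0048,0.0295,-0.003],[0.0,-0.0,-0.0]],[[-0.0048,0.0295,-0.0031],[0.0,0.0,-0.0]],[[-0.0048,0.0294,-0.003],[0.0,0.0,-0.0]]]
[[[-0.0048,0.0295,-0.003],[0.1,0.0,-0.0]]]
end [394.28 -70.13 189.51]
```

Load held. On to the front of the stage, where I measure the held carrier in the top picture against the robot's own pose.

```bash
python3 -m handwheel '[[[-0.005,0.0295,-0.003],[0,0,0]],[[-0.005,0.0295,-0.003],[0,0,0]],[[-0.005,0.0295,-0.003],[0,0,0]],[[-0.005,0.0295,-0.003],[0,0,0]],[[-0.005,0.0295,-0.003],[0,0,0]],[[-0.005,0.0295,-0.003],[0,0,0]],[[-0.005,0.0295,-0.003],[0,0,0]],[[-0.005,0.0295,-0.003],[0,0,0]]]'
python3 -m handwheel '[[[-0.005,0.0295,-0.003],[0,0,0]],[[0.003,0,0.0225],[0,0,0]],[[0.003,0,0.0225],[0,0,0]],[[0,0,0],[0,0,0]],[[0,0,0],[0,0,0]]]'
python3 - <<'E'
from kin import *
im=[];S=[]
for i in range(4): c=optics.camera('top'); im.append(c['pixels'].astype(float)); S.append(get_state())
s=S[-1];F=np.mean([x['force'] for x in S],0);R=Rn.from_quat(s['orientation']).as_matrix()
g=s['tool_pos']-19*R[:,2]; yaw=np.arctan2(R[1,2],R[0,2]);print(s['clock'],s['tool_pos'],'g',g,'yaw',yaw,np.arctan2(-R[1,1],-R[0,1])+np.pi/2,'lean',np.degrees(np.arccos(-R[2,2])),F,s['moment'])
im=np.mean(im,0).astype(np.uint8);np.save('top2.npy',im)
ex=np.array([np.cos(yaw),np.sin(yaw),0]);ey=np.array([-ex[1],ex[0],0])
for n,a,b,z in(('nose L',81,25,-28),('nose R',81,-25,-28),('chamber',56,0,-22)):
    print(n,(np.array(proj(c,g+ex*a+ey*b+[0,0,z]))-[310,222]).round(2)*10+5)
save('v7.png',cv2.resize(im[222:282,310:390],(800,600),interpolation=cv2.INTER_CUBIC))
E
```

```text
clock: 18.25
tool_pos: [394.0, -38.4, 189.4]
orientation: [0.961, 0.097, 0.257, -0.025]
force: [1.1, -1.0, -2.2]
opening: 6.6
gripper_force: 78.6
clock: 18.75
tool_pos: [421.3, -62.0, 153.4]
orientation: [0.962, 0.096, 0.256, -0.025]
force: [0.2, 0.5, -2.1]
opening: 6.7
gripper_force: 78.6
18.95 [422.14 -61.22 155.24] g [412.81 -63.1  171.69] yaw 0.19891327222999075 3.342598678892749 lean 30.0661027036116 [-0.12 -0.2  -2.16] [-0.36  1.78 -0.04]
nose L [274.2 399. ]
nose R [448.2 366. ]
chamber [379.5 469.7]
```

View pics/v7.png

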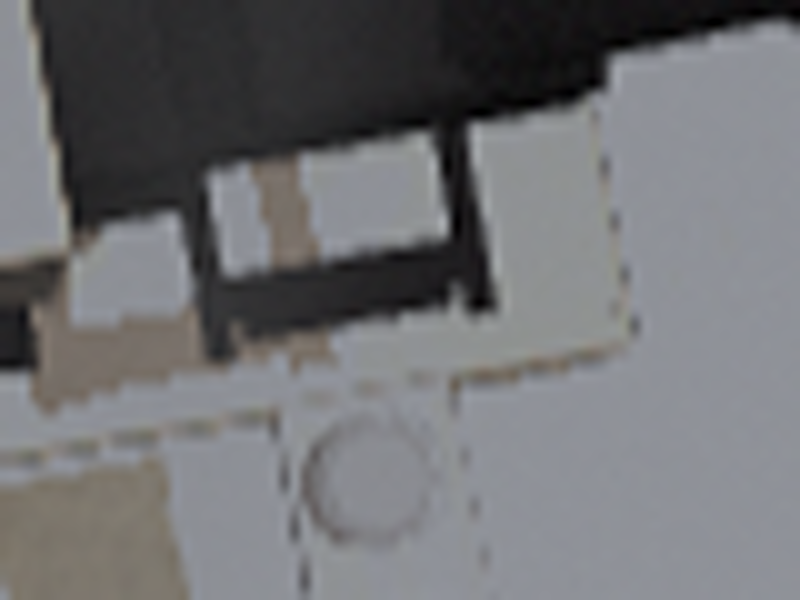

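The crop shows the nose edge at about (372,387), against (372,380) predicted, so the grip sits about 2 mm off along x. The carrier's sides are at (290,500) and (467,480), and the stage bars at x≈180–225 and 437–495. I compute the lateral offset.

Run:
```python
from kin import *
c=np.load('top_c.npy',allow_pickle=True).item(); im=np.load('top2.npy').astype(float).mean(2)
# subpixel: sample world-line profiles perpendicular to the edges
yaw=.2;ex=np.array([np.cos(yaw),np.sin(yaw),0]);ey=np.array([-ex[1],ex[0],0]);S=np.array([574,-34,0.])
def prof(axis,rng,other,z,step=.5):
    out=[]
    for a in np.arange(*rng,step):
        v=0
        for b in other:
            p=S+(ex*a+ey*b if axis=='x' else ex*b+ey*a)+[0,0,z]; u=proj(c,p); v+=cv2.getRectSubPix(im.astype(np.float32),(1,1),(float(u[0]),float(u[1])))[0,0]
        out.append(v/len(other))
    return np.arange(*rng,step),np.array(out)
def edges(a,v,k=6,th=8):
    g=np.convolve(v,np.r_[np.ones(k),-np.ones(k)]/k,'valid'); a=a[k-.0 and k:][:len(g)]-.25
    return [(round(a[i],1),round(g[i])) for i in range(1,len(g)-1) if abs(g[i])>th and abs(g[i])>=abs(g[i-1]) and abs(g[i])>abs(g[i+1])]
print('bars y, rows -40..-30',edges(*prof('y',(-60,60),[-36,-34,-32,-30,-28],120)))
print('bars y near',edges(*prof('y',(-60,60),[-64,-63,-62],120)))
print('ledge x @z120',edges(*prof('x',(-75,-25),range(-20,28,4),120)))
print('ledge x @z125',edges(*prof('x',(-75,-25),range(-20,28,4),125)))
print('foot x',edges(*prof('x',(-100,-75),range(-80,-35,4),35),th=3))
print('car y',edges(*prof('y',(-50,50),range(-125,-90,4),144),th=3))
print('car x',edges(*prof('x',(-100,-60),range(-15,18,3),144),th=3))
s=get_state();R=Rn.from_quat(s['orientation']).as_matrix();g=s['tool_pos']-19*R[:,2]; print('g mic',(g-S)@ex,(g-S)@ey)
```

```text
bars y, rows -40..-30 [(np.float64(-40.8), -69), (np.float64(-31.8), 75), (np.float64(7.2), -26), (np.float64(20.2), 23), (np.float64(34.8), -60), (np.float64(43.8), 60)]
bars y near [(np.float64(-40.2), -66), (np.float64(-32.8), 36), (np.float64(-27.8), -40), (np.float64(31.2), 20), (np.float64(36.2), -28), (np.float64(44.2), 36)]
ledge x @z120 [(np.float64(-65.8), -51), (np.float64(-46.2), 50)]
ledge x @z125 [(np.float64(-65.8), -52), (np.float64(-46.8), 51)]
foot x [(np.float64(-90.2), -22), (np.float64(-84.8), 22)]
car y [(np.float64(-23.2), -8), (np.float64(-19.2), 6), (np.float64(17.2), -8), (np.float64(24.8), 14), (np.float64(28.2), -11), (np.float64(31.2), 17)]
car x [(np.float64(-92.8), 6), (np.float64(-87.8), -6), (np.float64(-82.2), 7), (np.float64(-76.8), -4), (np.float64(-65.8), -55)]
g mic -163.75816614390752 3.500184712310972
```

Run:
```python
from kin import *
c=np.load('top_c.npy',allow_pickle=True).item(); im=(np.load('top2.npy').astype(np.float32).mean(2)*0+np.load('top.npy').mean(2)).astype(np.float32)
S=np.array([574,-34,0.])
yaw=.2;ex=np.array([np.cos(yaw),np.sin(yaw),0]);ey=np.array([-ex[1],ex[0],0])
def smp(p): u=proj(c,p); return cv2.getRectSubPix(im,(1,1),(float(u[0]),float(u[1])))[0,0]
def edge(line,sign,w=4):  # line: a->world ; strongest signed step
    a=np.arange(-10,10.1,.5); v=np.array([smp(line(t)) for t in a]); k=int(w/.5)
    g=[sign*(v[i:i+k].mean()-v[i-k:i].mean()) for i in range(k,len(a)-k)]
    i=int(np.argmax(g)); return a[k+i]-.25
def lin(f,bs,sign):
    e_=np.array([edge(f(b),sign) for b in bs]); p=np.polyfit(bs,e_,1); r=e_-np.polyval(p,bs); m=abs(r)<1.5; p=np.polyfit(np.array(bs)[m],e_[m],1); return p,np.std(r)
P=lambda a,b,z:S+ex*a+ey*b+[0,0,z]
for n,x0,bs,z,sg in(('inner',-46,range(-26,30,2),120,-1),('outer',-66,range(-24,28,2),125,-1),('head',-22,range(-55,-10,3),270,-1)):
    for s_ in((-1,1) if n=='head' else (-1,) if n=='outer' else (1,)):
        p,r=lin(lambda b:(lambda t:P(x0+t,b,z)),list(bs),s_); print(n,'yaw',.2-p[0],'x',x0+p[1]+p[0]*1.7,r)
for n,y0,z,sg in(('RoutY',-41,120,-1),('LoutY',44,120,1),('RinY',-32,120,1),('LinY',35,120,-1)):
    p,r=lin(lambda b:(lambda t:P(b,y0+t,z)),list(range(-62,-28,2) if 'out' in n else range(-42,-28,2)),sg); print(n,'yaw',.2+p[0],'y',y0+np.polyval(p,-45),r)
R1=Rt(.2,30)@np.diag([-1,-1,1]); s=get_state();print(s['tool_pos'],s['force'])
for a,z,n in((-90,165,3),):
    steps([(P(-100,.8,165)+19*R1[:,2],R1,3),(P(-60,.8,165)+19*R1[:,2],R1,4)])
```

```text
inner yaw 0.1806376573617953 x -46.21858921729611 0.3536190416488112
outer yaw 0.22042735042735043 x -66.01429914529915 0.5610406410594931
head yaw 0.18224637681159422 x -22.600978260869564 0.5398412465054624
head yaw 0.18690476190476202 x -16.249166666666667 0.43214121736537886
RoutY yaw 0.19325980392156863 y -40.99203431372549 0.2955236003862237
LoutY yaw 0.18958333333333335 y 43.739583333333336 0.32746051999723985
RinY yaw 0.2267857142857143 y -32.13392857142857 0.19884872724392938
LinY yaw 0.2 y 34.75 3.7616072877607513e-17
[422.14 -61.22 155.24] [ 0.02  0.18 -2.49]
[[[0.0173,0.0009,0.0126],[0.0,-0.0,0.0]],[[0.0172,0.0009,0.0126],[0.0,-0.0,0.1]],[[0.0173,0.0009,0.0125],[0.0,-0.1,-0.0]]]
end [485.12 -51.18 148.57]
[[[0.0087,-0.0,0.005],[0.0,0.0,-0.0]],[[0.0086,-0.0,0.005],[0.0,0.0,-0.0]],[[0.0087,-0.0,0.005],[0.0,0.0,-0.0]],[[0.0087,-0.0,0.005],[0.0,0.0,-0.0]]]
end [524.38 -43.25 148.58]
```

```bash
python3 -m handwheel '[[[0.0173,0.0009,0.0126],[0,0,0]],[[0.0173,0.0009,0.0126],[0,0,0.1]],[[0.0173,0.0009,0.0126],[0,0,0.1]],[[0.0087,0,0.005],[0,0,0.1]],[[0.0087,0,0.005],[0,0,0]],[[0.0087,0,0.005],[0,0,0]],[[0,0,0],[0,0,0]],[[0,0,0],[0,0,0]]]'
cat > st.py <<'E'
from kin import *
S=np.array([574,-34,0.]);yaw=.195;ex=np.array([np.cos(yaw),np.sin(yaw),0]);ey=np.array([-ex[1],ex[0],0])
R1=Rt(yaw,30)@np.diag([-1,-1,1])
P=lambda a,b,z:S+ex*a+ey*b+[0,0,z]
def stat(n=4):
    F=[]
    for i in range(n): optics.camera('top'); s=get_state(); F.append(np.r_[s['force'],s['moment']])
    R=Rn.from_quat(s['orientation']).as_matrix();g=s['tool_pos']-19*R[:,2]; F=np.mean(F,0)
    print(round(s['clock'],2),'g mic',(g-S)@ex,(g-S)@ey,g[2],'yaw',np.arctan2(R[1,2],R[0,2]),'lean',np.degrees(np.arccos(-R[2,2])),'rollY',R[2,1],'F mic',F[:3]@ex,F[:3]@ey,F[2],'M',F[3:],s['opening'])
def go(a,b,z,n): return steps([(P(a,b,z)+19*R1[:,2],R1,n)])
E
python3 -c "
from st import *
stat(); go(-51,.7,164.5,2)"
```

```text
clock: 19.75
tool_pos: [514.3, -45.7, 147.7]
orientation: [0.961, 0.094, 0.257, -0.026]
force: [-0.3, 0.1, -2.4]
opening: 6.6
gripper_force: 78.8
19.95 g mic -70.40186759236063 0.03696615902985734 164.25373211438475 yaw 0.19840245170723536 lean 29.993923050203787 rollY -0.0016126901447226782 F mic -0.049419022040773995 0.2504805361293914 -1.946333553340859 M [-0.37  1.85  0.01] 6.742930151260333
[[[0.0085,-0.0003,0.0047],[-0.0,0.0,-0.0]],[[0.0084,-0.0003,0.0048],[-0.1,0.0,-0.0]]]
end [533.14 -41.38 148.02]
```

```bash
python3 -m handwheel '[[[0.0085,-0.0003,0.0047],[0,0,0]],[[0.0085,-0.0003,0.0048],[-0.1,0,0]],[[0,0,0],[0,0,0]]]'
python3 -c "
from st import *
stat(3)"
python3 -m handwheel '[[[0.0026,0,0.0015],[0,0,0]],[[0.0026,0,0.0015],[0,0,0]],[[0,0,0],[0,0,0]]]'
python3 -c "
from st import *
stat(3); go(-40,.7,164.5,3)"
```

```text
clock: 20.25
tool_pos: [535.3, -40.9, 148.3]
orientation: [0.961, 0.094, 0.258, -0.025]
force: [0.1, -0.3, -1.4]
opening: 7.1
gripper_force: 78.8
20.4 g mic -50.55310522892482 0.7277400638517815 164.0778050096527 yaw 0.19500418276734124 lean 29.94056092458148 rollY -0.0001676189948906434 F mic 0.2152827143658417 -0.3153065954937426 -2.7327618148039305 M [-0.38  1.9  -0.01] 6.628433313817263
clock: 20.7
tool_pos: [539.4, -40.2, 147.7]
orientation: [0.962, 0.094, 0.257, -0.025]
force: [-1.6, 0.1, -1.1]
opening: 6.8
gripper_force: 78.9
20.85 g mic -44.89914530579469 0.6539988226693918 164.12974623668737 yaw 0.1948213333950898 lean 29.935907602622642 rollY -0.00011879854632554365 F mic -2.8406228097549944 0.21594323918213343 -1.5011420755675893 M [-0.48  2.43  0.  ] 6.8744806110169145
[[[0.0015,-0.0,0.0007],[0.0,0.0,-0.0]],[[0.0015,-0.0,0.0007],[0.0,0.0,-0.0]],[[0.0015,-0.0,0.0007],[0.0,0.1,-0.0]]]
end [543.98 -39.27 148.09]
```

```bash
python3 -m handwheel '[[[0.0015,0,0.0008],[0,0,0]],[[0.0015,0,0.0008],[0,0,0]],[[0.0015,0,0.0008],[0,0,0]],[[0.0008,0,0.0004],[0,0,0]],[[0,0,0],[0,0,0]]]'
python3 -c "
from st import *
stat(4)"
python3 -m handwheel '[[[0.0013,0,0.0007],[0,0,0]],[[0,0,0],[0,0,0]]]'
python3 -c "
from st import *
stat(4)"
```

```text
clock: 21.35
tool_pos: [545.2, -39.0, 147.8]
orientation: [0.962, 0.094, 0.257, -0.025]
force: [-4.2, -0.7, -0.5]
opening: 7.0
gripper_force: 79.1
21.55 g mic -38.8587764035747 0.6713997917605186 164.28946475165444 yaw 0.1948617288290022 lean 29.933725617719293 rollY -0.00011532461071834393 F mic -3.748185066416116 0.09625490990852203 -1.844912249030015 M [-0.71  3.11 -0.14] 6.726564892908072
clock: 21.75
tool_pos: [546.6, -38.7, 147.9]
orientation: [0.962, 0.094, 0.257, -0.025]
force: [-3.5, -1.3, -2.4]
opening: 6.7
gripper_force: 79.0
21.95 g mic -37.27687249554993 0.6800014450483873 164.40195277495044 yaw 0.1948651837664079 lean 29.943590933300385 rollY -0.00010514056366750513 F mic -4.286706087639433 -0.7730271509212787 -2.4642763565884835 M [-0.8   3.39 -0.17] 6.872982456190574
```

```bash
python3 -m handwheel '[[[0.0009,0,0.0005],[0,0,0]],[[0,0,0],[0,0,0]]]'
python3 -c "
from st import *
stat(4)"
python3 -m handwheel '[[[0.0007,0,0.0004],[0,0,0]],[[0,0,0],[0,0,0]]]'
python3 -c "
from st import *
stat(4)"
```

```text
clock: 22.15
tool_pos: [547.7, -38.5, 148.0]
orientation: [0.961, 0.094, 0.257, -0.025]
force: [-5.0, -1.3, -3.4]
opening: 6.8
gripper_force: 78.9
22.35 g mic -36.195519625386474 0.6951684913335354 164.46467849249328 yaw 0.19489372130450194 lean 29.950002179495737 rollY -0.00010348842706077443 F mic -5.118865850617344 -0.5222076479145061 -2.778529926388508 M [-0.86  3.62 -0.2 ] 6.97121433715284
clock: 22.55
tool_pos: [548.5, -38.3, 148.0]
orientation: [0.961, 0.094, 0.257, -0.025]
force: [-4.5, -1.5, -4.3]
opening: 7.0
gripper_force: 78.9
22.75 g mic -35.37328607164016 0.7006833695980372 164.51715925512636 yaw 0.19491951233050592 lean 29.95691024599164 rollY -0.00011801919580400888 F mic -4.413518101210184 -0.5819453621930141 -3.7803733746984642 M [-0.9   3.76 -0.2 ] 6.9771397687315035
```

```bash
python3 -m handwheel '[[[0.0007,0,0.0004],[0,0,0]],[[0,0,0],[0,0,0]]]'
python3 -c "
from st import *
stat(4)"
python3 -m handwheel '[[[0.0007,0,0.0005],[0,0,0]],[[0,0,0],[0,0,0]]]'
python3 -c "
from st import *
stat(4)"
```

```text
clock: 22.95
tool_pos: [549.4, -38.1, 148.2]
orientation: [0.961, 0.094, 0.257, -0.025]
force: [-4.7, -1.2, -3.1]
opening: 6.9
gripper_force: 78.9
23.15 g mic -34.44227752906372 0.6981108677205432 164.69597000514818 yaw 0.19490212418221148 lean 29.98018684479792 rollY -6.903830638922692e-05 F mic -4.8679283355726035 -0.3755067860327763 -3.1143789956573458 M [-0.86  3.86 -0.16] 6.590840218260247
clock: 23.35
tool_pos: [549.6, -38.1, 148.1]
orientation: [0.962, 0.094, 0.257, -0.025]
force: [-9.4, -0.4, 0.1]
opening: 6.9
gripper_force: 80.0
23.55 g mic -34.18591493439855 0.664374864630104 164.5125925446105 yaw 0.19486615624066506 lean 29.92962056800436 rollY -0.0001136952908339095 F mic -9.235773137000013 0.5600366277631179 -0.1417802460564437 M [-0.7   4.59  0.05] 6.898522517335906
```

Hard stop found at g = −34.3, so home is about −38.3. I back off to −36.3 and lower.

```bash
python3 -m handwheel '[[[-0.0011,0,-0.0006],[0,0,0]],[[-0.0011,0,-0.0007],[0,0,0]],[[0,0,0],[0,0,0]]]'
python3 -c "
from st import *
stat(3)"
python3 -m handwheel '[[[-0.0005,0,0.0009],[0,0,0]],[[-0.0005,0,0.0009],[0,0,0]],[[-0.0005,0,0.0009],[0,0,0]],[[-0.0005,0,0.0009],[0,0,0]],[[0,0,0],[0,0,0]]]'
python3 -c "
from st import *
stat(3); go(-36.3,.7,157.5,3)"
```

```text
clock: 23.85
tool_pos: [547.8, -38.4, 148.4]
orientation: [0.961, 0.094, 0.258, -0.025]
force: [-4.2, -1.1, -3.8]
opening: 6.9
gripper_force: 79.1
24.0 g mic -35.92080055458424 0.7123122580687715 164.79523751146328 yaw 0.19487412982905225 lean 30.003499672386177 rollY 6.061346093169662e-07 F mic -4.7440343005043975 -0.17601217477375009 -3.708166054715454 M [-0.78  3.66 -0.11] 6.741744574683376
clock: 24.5
tool_pos: [548.0, -38.4, 144.2]
orientation: [0.961, 0.094, 0.258, -0.025]
force: [-3.9, -1.6, -0.1]
opening: 6.8
gripper_force: 79.2
24.65 g mic -35.916481962673046 0.6807393335268452 160.64645307638767 yaw 0.1948009369756231 lean 29.997569517798528 rollY 1.624944315668092e-05 F mic -4.777930044314913 0.43781054124781427 -0.606789348131099 M [-0.54  2.98 -0.02] 6.917975485312496
[[[-0.0006,-0.0,0.0008],[0.0,0.0,-0.0]],[[-0.0007,-0.0,0.0009],[0.0,0.0,-0.0]],[[-0.0006,-0.0,0.0008],[0.0,0.0,-0.0]]]
end [547.56 -38.53 141.08]
```

```bash
python3 -m handwheel '[[[-0.0006,0,0.0008],[0,0,0]],[[-0.0006,0,0.0009],[0,0,0]],[[-0.0005,0,0.0009],[0,0,0]],[[0,0,0],[0,0,0]]]'
python3 -c "
from st import *
stat(3)"
python3 -m handwheel '[[[-0.0004,0,0.0006],[0,0,0]],[[-0.0003,0,0.0005],[0,0,0]],[[0,0,0],[0,0,0]]]'
python3 -c "
from st import *
stat(3)"
```

```text
clock: 25.05
tool_pos: [547.5, -38.5, 140.7]
orientation: [0.961, 0.094, 0.257, -0.025]
force: [-4.4, -0.1, -0.8]
opening: 6.7
gripper_force: 79.2
25.2 g mic -36.340551941360985 0.7258124278510678 157.23844975455333 yaw 0.19495250059762628 lean 29.95582332854041 rollY -9.026319443646014e-05 F mic -4.678155930130421 0.22038715456546498 -0.7539036434797488 M [-0.53  3.08  0.03] 6.745557858578438
clock: 25.5
tool_pos: [547.6, -38.5, 139.7]
orientation: [0.961, 0.094, 0.257, -0.025]
force: [-3.7, -0.7, -0.9]
opening: 6.6
gripper_force: 79.2
25.65 g mic -36.239620912879246 0.6938712840428938 156.14873721452446 yaw 0.19487613569141876 lean 29.982974973070963 rollY -4.76188850960374e-05 F mic -4.530990039608972 0.4548013766970386 -0.533338790844479 M [-0.47  3.02  0.01] 6.732886054569956
```

```bash
python3 -m handwheel '[[[-0.0003,0,0.0005],[0,0,0]],[[0,0,0],[0,0,0]]]'
python3 -c "
from st import *
stat(3)"
python3 -m handwheel '[[[-0.0003,0,0.0005],[0,0,0]],[[0,0,0],[0,0,0]]]'
python3 -c "
from st import *
stat(3)"
python3 -m handwheel '[[[-0.0003,0,0.0005],[0,0,0]],[[0,0,0],[0,0,0]]]'
python3 -c "
from st import *
stat(3)"
```

```text
clock: 25.85
tool_pos: [547.7, -38.5, 139.2]
orientation: [0.961, 0.094, 0.258, -0.025]
force: [-3.4, -1.6, -0.5]
opening: 6.9
gripper_force: 79.3
26.0 g mic -36.1553520377693 0.69330174306298 155.63811169087262 yaw 0.19485526184096147 lean 29.99661638651149 rollY -3.8926661488088155e-05 F mic -3.7653402348508775 -0.1726822508844189 -0.5403485028195752 M [-0.48  2.84 -0.02] 6.882633886474858
clock: 26.2
tool_pos: [548.0, -38.5, 139.1]
orientation: [0.961, 0.094, 0.258, -0.025]
force: [-6.2, -0.5, 2.8]
opening: 6.9
gripper_force: 79.8
26.35 g mic -35.93783439206787 0.6398313678070338 155.57260392091735 yaw 0.19460824094465776 lean 30.04930098079338 rollY 0.00021138920269739986 F mic -5.923155703883351 0.7314035648659085 1.7911080873186582 M [-0.44  2.88  0.09] 6.720498949729783
clock: 26.55
tool_pos: [548.3, -38.5, 139.1]
orientation: [0.961, 0.094, 0.259, -0.025]
force: [-6.8, -0.2, 4.3]
opening: 6.8
gripper_force: 80.3
26.7 g mic -35.6569671971458 0.5851154066960733 155.55343577743204 yaw 0.19437546407139997 lean 30.107325202980498 rollY 0.0004090748691619947 F mic -6.6710477986944205 0.23416000143686655 4.411704992048823 M [-0.31  2.94  0.15] 6.947548593531777
```

```bash
python3 -m handwheel '[[[-0.0009,0,-0.0007],[0,0,0]],[[-0.0008,0,-0.0006],[0,0,0]],[[0,0,0],[0,0,0]]]'
python3 -c "
from st import *
stat(3)"
```

```text
clock: 27.0
tool_pos: [546.2, -38.8, 139.1]
orientation: [0.961, 0.094, 0.258, -0.025]
force: [-3.5, -1.7, 3.4]
opening: 7.1
gripper_force: 79.7
27.15 g mic -37.724871302627584 0.6845401461448466 155.53626624495848 yaw 0.19469353777161275 lean 30.091804558671505 rollY 0.00020719239398979405 F mic -4.816148943962639 0.636933547599891 4.590486202062775 M [-0.27  2.15  0.02] 6.541991655446739
```

```bash
python3 -m handwheel '[[[-0.0005,0,-0.0003],[0,0,0]],[[0,0,0],[0,0,0]]]'
python3 -c "
from st import *
stat(3)"
python3 -m handwheel '[[[-0.0006,0,-0.0004],[0,0,0]],[[0,0,0],[0,0,0]]]'
python3 -c "
from st import *
stat(3)"
```

```text
clock: 27.35
tool_pos: [545.8, -38.9, 139.1]
orientation: [0.961, 0.094, 0.258, -0.025]
force: [-1.6, -0.7, 4.6]
opening: 6.7
gripper_force: 79.7
27.5 g mic -38.1292228494695 0.6721845022272097 155.5395757475902 yaw 0.19463564957981752 lean 30.10413519377237 rollY 0.0002795840684014922 F mic -1.946137422085663 0.27962509424499526 5.401042371783419 M [-0.2   1.31 -0.06] 6.754138095650595
clock: 27.7
tool_pos: [545.4, -39.0, 139.2]
orientation: [0.961, 0.094, 0.259, -0.025]
force: [3.1, -1.0, 1.6]
opening: 6.7
gripper_force: 78.9
27.85 g mic -38.56457069403775 0.7124329023334983 155.55465675665127 yaw 0.19474741295633471 lean 30.123660720715012 rollY 0.0002107216706626891 F mic 3.841778636183163 -1.2996345452766613 1.9754195449744543 M [-0.37 -0.16 -0.37] 6.705747845433362
```

```bash
python3 -m handwheel '[[[0.0003,0,0.0001],[0,0,0]],[[0,0,0],[0,0,0]]]'
python3 -m handwheel '[[[0,0,0],[0,0,0]],[[0,0,0],[0,0,0]],[[0,0,0],[0,0,0]],[[0,0,0],[0,0,0]]]' 0.4
python3 - <<'E'
from st import *
stat(2)
im=np.mean([optics.camera('top')['pixels'].astype(float) for i in range(2)],0)
a=optics.camera('scene');A=proj(a,P(-10,0,125)).astype(int)
save('v8.png',np.hstack([cv2.resize(im[222:272,320:370].astype(np.uint8),(400,400),interpolation=2),cv2.resize(a['pixels'][A[1]-35:A[1]+35,A[0]-35:A[0]+35],(400,400),interpolation=2)]))
E
```

```text
clock: 28.05
tool_pos: [545.4, -38.9, 139.1]
orientation: [0.961, 0.094, 0.258, -0.025]
force: [4.4, -0.2, 3.0]
opening: 6.9
gripper_force: 79.0
clock: 28.45
tool_pos: [543.7, -39.2, 137.5]
orientation: [0.962, 0.094, 0.257, -0.025]
force: [-0.3, -0.0, -0.4]
opening: 34.3
gripper_force: 0.0
28.55 g mic -39.7977648642885 0.7086072073729692 154.33559537731 yaw 0.19492113794392696 lean 29.921634143243654 rollY -9.122325732935366e-05 F mic 0.5492044440548677 0.07952383578711697 0.359320583812852 M [-0.3   1.5  -0.01] 34.402840908148455
```

View pics/v8.png

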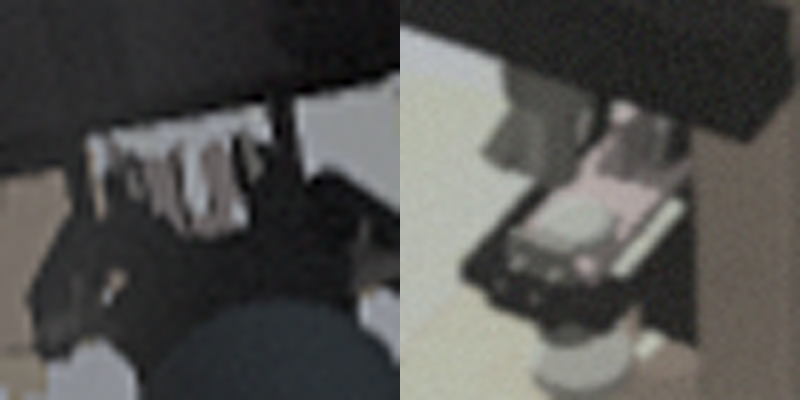

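The carrier lies on the stage with the fin between the opened fingers and the clip at its far end, (550,260) in the right crop. I retreat along the tool axis and check.

```bash
python3 -m handwheel '[[[0,0,-0.01],[0,0,0]],[[0,0,-0.02],[0,0,0]],[[0,0,-0.025],[0,0,0]],[[-0.026,0,-0.015],[0,0,0]],[[-0.035,0,-0.02],[0,0,0]],[[-0.035,0,-0.02],[0,0,0]],[[-0.035,0,-0.02],[0,0,0]],[[-0.035,0,-0.02],[0,0,0]]]'
python3 -m handwheel '[[[-0.035,0,-0.02],[0,0,0]],[[0,0,0],[0,0,0]],[[0,0,0],[0,0,0]]]'
python3 - <<'E'
from st import *
from fit import fit,CAR
im=np.mean([optics.camera('top')['pixels'].astype(float) for i in range(4)],0)
np.save('top3.npy',im); a=optics.camera('scene');A=proj(a,P(-10,0,125)).astype(int)
print(get_state()['force'],get_state()['tool_pos'],get_state()['clock'])
for k in('carrier','fin'): print(k,[((np.array(r['at'])-S)@ex,(np.array(r['at'])-S)@ey,r['at'][2],r['score']) for r in optics.spot_point(k,a)[:3]])
save('v9.png',np.hstack([cv2.resize(im[222:272,320:370].astype(np.uint8),(400,400),interpolation=2),cv2.resize(a['pixels'][A[1]-35:A[1]+35,A[0]-35:A[0]+35],(400,400),interpolation=2)]))
E
```

```text
clock: 29.5
tool_pos: [328.2, -82.1, 185.5]
orientation: [0.961, 0.094, 0.258, -0.025]
force: [-0.5, 0.3, 1.3]
opening: 34.5
gripper_force: 0.0
clock: 29.8
tool_pos: [290.1, -89.2, 186.6]
orientation: [0.961, 0.094, 0.26, -0.026]
force: [0.3, -0.8, 0.1]
opening: 34.0
gripper_force: 0.0
[ 0.28 -0.3   0.48] [290.77 -89.22 184.67] 30.05
carrier [(np.float64(-8.538611885418835), np.float64(-5.041042260305293), 117.6, 0.93), (np.float64(46.477680743165266), np.float64(516.5846641091239), -0.2, 0.79)]
fin [(np.float64(28.111993183869302), np.float64(495.8503562963629), 35.5, 0.73), (np.float64(-34.88759789036253), np.float64(-0.6523139124482773), 157.5, 0.71)]
```

View pics/v9.png

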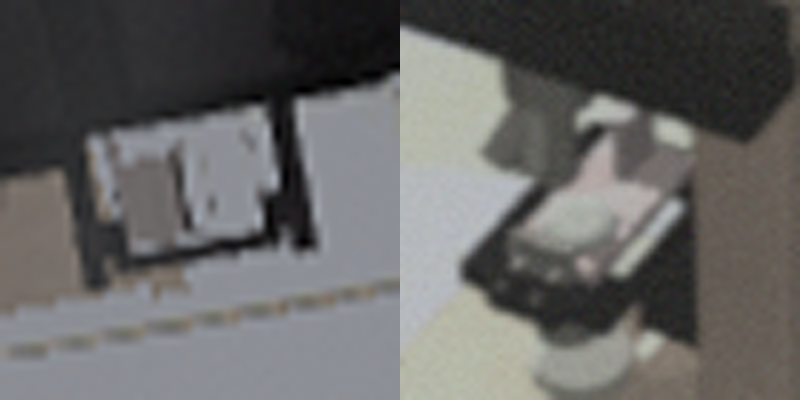

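Run:
```python
from st import *
c=np.load('top_c.npy',allow_pickle=True).item(); im=np.load('top3.npy').mean(2).astype(np.float32)
def smp(p): u=proj(c,p); return cv2.getRectSubPix(im,(1,1),(float(u[0]),float(u[1])))[0,0]
def prof(f,a): return np.array([smp(f(t)) for t in a])
a=np.arange(-55,60,.5)
for x in(-48,-51,-54,-57):
    v=prof(lambda t:P(x,t,128),a); g=np.array([v[i:i+6].mean()-v[i-6:i].mean() for i in range(6,len(a)-6)]); b=a[6:-6]-.25
    print('y edges at x',x,[(b[i],int(g[i])) for i in range(1,len(g)-1) if abs(g[i])>15 and abs(g[i])>=abs(g[i-1]) and abs(g[i])>abs(g[i+1])])
for y in(-18,-12,-6,14,20):
    b=np.arange(-80,-40,.5); v=prof(lambda t:P(t,y,128),b); g=np.array([v[i:i+6].mean()-v[i-6:i].mean() for i in range(6,len(b)-6)]); 
    print('x edges at y',y,[(b[i+6]-.25,int(g[i])) for i in range(1,len(g)-1) if abs(g[i])>15 and abs(g[i])>=abs(g[i-1]) and abs(g[i])>abs(g[i+1])])
```

```text
y edges at x -48 [(np.float64(-40.75), -63), (np.float64(-30.75), 23), (np.float64(-22.25), 49), (np.float64(-7.75), -28), (np.float64(-3.75), 29), (np.float64(1.75), -55), (np.float64(6.25), 20), (np.float64(25.25), -23), (np.float64(44.25), 33)]
y edges at x -51 [(np.float64(-40.75), -70), (np.float64(-23.75), 74), (np.float64(1.75), -74), (np.float64(5.75), 39), (np.float64(25.75), -38), (np.float64(44.75), 33)]
y edges at x -54 [(np.float64(-40.75), -82), (np.float64(-23.25), 94), (np.float64(1.75), -47), (np.float64(5.75), 33), (np.float64(25.75), -46), (np.float64(43.75), 37)]
y edges at x -57 [(np.float64(-40.25), -87), (np.float64(-22.75), 90), (np.float64(9.25), -23), (np.float64(16.75), 18), (np.float64(26.25), -50), (np.float64(43.75), 45)]
x edges at y -18 [(np.float64(-65.75), -72), (np.float64(-59.75), 60)]
x edges at y -12 [(np.float64(-65.75), -61), (np.float64(-60.75), 71)]
x edges at y -6 [(np.float64(-65.75), -53), (np.float64(-59.75), 66), (np.float64(-49.75), -23), (np.float64(-44.75), 25)]
x edges at y 14 [(np.float64(-74.75), -18), (np.float64(-65.75), -41), (np.float64(-60.25), 31)]
x edges at y 20 [(np.float64(-65.75), -36), (np.float64(-60.75), 56), (np.float64(-55.25), -18)]
```

```bash
python3 -c "
from cell import finish_job
print(finish_job())"
```

```text
the job is handed in; nothing more can be done
None
```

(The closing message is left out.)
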